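# Tip the toy cars into their lot box

## Task

Lift the blue tray of toy cars out of its carton by the bail, keeping it level, stand it on the green mat with all the cars still in it, and let go. Then take it by the yellow tab at its rear, tip all four cars off its open end into the cardboard lot box with the green band, and stand the empty tray back upright on the mat. Do not handle the cars with the gripper, and leave the tape roll, pail and clock where they are.

Things in the scene. Friction and masses are not known exactly. Their poses are not given: they have to be found in the camera images.
- tray: Blue sorting tray, 160 long (x) x 110 wide (y) mm, 260 g. Origin: centre of its underside. Floor 4 mm thick; side and rear walls 4 mm thick, 34 mm high; the front (+x) end is open, pieces slide out there. A dark wire bail arches over it at x = 0 from side to side, black grip block on top; a yellow tab stands at the rear. Starts in the carton, four toy cars in it.
- tray_bail (a point): Centre of the black grip block on the tray's bail, 115 mm above the tray's underside, at its middle. Block: 14 (tray x) x 60 (y) x 18 (z) mm.
- tray_tab: Yellow tipping tab at the tray's rear end, an upright plate 8 thick (tray x) x 50 wide (y) x 42 high mm. Origin: the plate's centre, at tray x = -76 mm, 55 mm above the tray's underside (the plate spans 34 to 76 mm, standing on the rear wall). Axes as the tray's.
- tray_spout (a point): Middle of the upper edge of the tray's open front end, at tray x = +80 mm, 4 mm above its underside. Axes as the tray's.
- carton: Open cardboard carton in which the tray stands at first; 188 (x) x 138 (y) x 78 high mm, walls and floor 5 mm, fixed. It leaves 9 mm round the tray and is higher than the tray's walls. Origin: centre of its underside.
- mat: Green mat, 170 (x) x 200 (y) x 3 mm thick, fixed flat on the table. Origin: centre of its underside.
- lot_box: Open cardboard lot box with a green band round it, 220 (x) x 200 (y) x 100 mm high, walls and floor 6 mm, empty, fixed. Origin: centre of its underside. It stands to one side of the mat, the carton to the other; which is which varies.
- tape_roll: Bystander: amber roll of parcel tape lying flat, 90 across, 48 mm high. Origin: centre of its underside.
- pail: Bystander: small orange open pail, 90 across, 85 mm high. Origin: centre of its underside.
- clock: Bystander: small round clock on a wooden foot, about 84 across, 92 mm high. Origin: centre of its underside.
- car_red: Chunky red plastic toy car, 46 (x) x 26 (y) x 27 high mm, 35 g, wheels fixed. Origin: centre of its underside. Starts on the tray's floor.
- car_yellow: Chunky yellow plastic toy car, 46 (x) x 26 (y) x 27 high mm, 35 g, wheels fixed. Origin: centre of its underside. Starts on the tray's floor.
- car_green: Chunky green plastic toy car, 46 (x) x 26 (y) x 27 high mm, 35 g, wheels fixed. Origin: centre of its underside. Starts on the tray's floor.
- car_white: Chunky white plastic toy car, 46 (x) x 26 (y) x 27 high mm, 35 g, wheels fixed. Origin: centre of its underside. Starts on the tray's floor.
Things that resemble listed ones, but are neither listed nor needed, are in the scene too. There is more than one size of the tray; the one meant has the size given above.

How it is judged:
By the outcome, as a careful person would: the job done as asked, in the order asked, and still so for the second after the job is handed in, with the robot touching nothing.
It also fails if it takes over 70 s, if anything falls off the work surface, if the arm or the gripper's body presses on something with over 40 N, if the wrist force passes 120 N, or if a joint passes its speed limit or range.

## Robot

A 6-joint arm with a two-finger parallel gripper is mounted at the origin on the work surface. World frame = base frame: x ahead of the robot, y to its left, z up, the work surface at z = 0. Lengths are in m, angles in degrees, forces in N, time in s.
With the tool pointing down it reaches from about 0.4 to 0.825 m from the base axis. Payload 7 kg.
Tool frame: the origin (TCP) lies at the very end of the fingers, on their centre line; the grasp point (between the pads) lies behind it (r.grasp_offset is the z of the grasp point in the tool frame, in m); z points along the fingers, y is the direction in which the jaws open and shut (so a half turn about z gives the same grasp; the last joint's range is limited). The gripper opens to 88 mm and grips with 3 to 60 N. Pads are 19 mm wide; open, the fingers measure 130 mm over their backs; the gripper's body (78 mm by 193 mm) begins 47 mm behind the grasp point.
Start: joints at [16.507, 20.546, 0.682, 0, -70.136, -16.507], TCP at [0.675, -0, 0.201] pointing down, gripper open.
Joint ranges: [-176.03, 176.03], [-82.01, 121.73], [-58.28, 71.71], [-173.87, 95.51], [-174.79, -0.11], [-173.66, 173.66]. Speed limits (degrees/s): [136.94, 136.94, 172.46, 180, 180, 180].

## Interface

Orientations are given as [roll, pitch, yaw] about the fixed x, y, z axes, in that order (R = Rz(yaw) Ry(pitch) Rx(roll)).
In Python, from plant import r gives the robot as it stands. The module is installed in compiled form; this text tells all that it offers.
- The arm moves only by the tool servo_tool, never from a script. Its argument "targets" is a list of rows, each an object of numbers: "dx", "dy", "dz": the shift along the world's x, y, z in cm; "spin": the turn about the world's z in rad; "grip": the opening in per cent of the stroke, from 0 (shut) to 100 (fully open). A call has exactly 10 rows; each row is the pose to reach, as a shift and turn from the pose commanded when the call began; what a row does not reach only later rows make up. A row lasts 1/12 s, in which the tool goes at most 41.7 mm and 7.16 degrees, less where a joint would pass 70% of its speed; a pose out of reach is approached as far as the arm can. A call with a gripper value outside its range is refused whole. The fingers move at their own pace and stop on an object; "squeeze" is the grip in N (left out, the last holds). Time passes only in rows, so rows that repeat a pose let the fingers close, or fill a call up. It gives the time, the measured TCP pose, the force and the opening at its end, in the units of the state.
- r.get_state(): the state, without advancing time (a new reading comes with each control period).
- r.capture(name): name is "scene" or "side" or "wrist"; returns the picture (400x640x3 uint8, blue, green, red); there is no depth.
- r.get_calibration(name): a dict with "K" (3x3 intrinsics, pixels), "extrinsics" (4x4, takes a point from camera to world coordinates). Camera axes: x right, y down, z forward; pixel columns grow to the right and rows downward; lengths in m; the calibration is good to about 2 mm. A picture is of the moment at which its call begins: read the wrist's pose just before it. get_calibration takes no time and is no camera call; for the wrist camera it gives the pose at the moment of the call.
- r.close_job(): hands the job in, once; it reports no verdict.
Trained networks look in the newest picture that a camera, given by its name, has taken for a name from the list of things; names that differ only in an ending like _2 or _b are one class to them, and where a whole thing is asked for, a point or a joint stands for the part that bears it (a point fixed in the world has none). Each returns a list of dicts, best first, with "p" (0 to 1); they miss things now and then, are a little off and sometimes report something else, mostly with a low value. They report only what shows in the picture. A call takes as long as a camera call. They do not tell look-alikes from the thing itself.
- r.cut_out(name, camera): "mask" (400x640 bool, what is visible of it) and "extent" ([left, top, right, bottom] in pixels, round what is visible of it).
The state is a dict: "time_s": time; "joints": joint angles; "qd": joint speeds; "joint_torque": joint torques, N m; "tcp_pos": TCP position; "eef_rot": TCP orientation; "contact_force": force on the tool from outside, world axes, zero at the start; "moment": the same for the moment, N m; "gripper_width": finger opening in m.
Only numpy, scipy, OpenCV 4.12 (cv2) and the standard library are available. Lean on these libraries where they do the work, as an engineer would, in place of code of your own. Each camera call takes 0.05 s, during which the arm holds its last target. There are 200 camera calls.

## Working session

There is one attempt and no reset: what is moved stays moved. The work goes in short steps, Python scripts to look and compute and a tool call to move; the robot and the scene stay as the last step left them, time stands still between calls to the robot, and variables do not carry over. Pictures are saved under pics/ and viewed, about 8 in all and at most 12, crops included, and the job is handed in when it is done.

Besides the shell and the picture viewer there is one more tool, called after "Emit:" by a JSON object that holds its "fn" and its "kwargs". servo_tool: Moves the arm, as the interface text tells. Its arguments: {"type":"object","properties":{"targets":{"type":"array"},"squeeze":{"type":"number"}},"required":["targets"]}

```bash
mkdir -p pics; cat > h.py <<'E'
import numpy as np,cv2
from plant import r
def ray(cam,u,v,z,cal=None):
    c=cal or r.get_calibration(cam);K=np.array(c["K"]);T=np.array(c["extrinsics"])
    d=T[:3,:3]@np.linalg.solve(K,[u,v,1.]);o=T[:3,3];return o+d*(z-o[2])/d[2]
def proj(cam,P):
    c=r.get_calibration(cam);K=np.array(c["K"]);T=np.linalg.inv(np.array(c["extrinsics"]))
    p=(T[:3,:3]@np.atleast_2d(P).T).T+T[:3,3];q=(K@p.T).T;return q[:,:2]/q[:,2:]
E
python3 - <<'E'
from h import *
a=r.capture("scene");b=r.capture("side")
cv2.imwrite("pics/1.png",a);cv2.imwrite("pics/2.png",b)
np.set_printoptions(precision=3,suppress=True)
for n in("scene","side","wrist"):
    c=r.get_calibration(n);print(n,np.array(c["K"]).tolist(),"\n",np.array(c["extrinsics"]))
print(r.grasp_offset,r.get_state())
for cam in("scene","side"):
  for n in("tray","tray_bail","tray_tab","carton","mat","lot_box","car_red"):
    for d in r.cut_out(n,cam):
      print(cam,n,round(d["p"],2),np.round(d["extent"]))
E
```

```text
scene [[505.4552037185095, 0.0, 315.8733341696345], [0.0, 505.4552037185095, 197.28642700136382], [0.0, 0.0, 1.0]] 
 [[-0.446  0.724 -0.527  1.193]
 [ 0.895  0.37  -0.25   0.393]
 [ 0.014 -0.583 -0.812  1.1  ]
 [ 0.     0.     0.     1.   ]]
side [[405.5572372915655, 0.0, 324.09698604526284], [0.0, 405.5572372915655, 197.68862066265126], [0.0, 0.0, 1.0]] 
 [[-0.951 -0.154  0.268  0.209]
 [-0.309  0.507 -0.805  1.068]
 [-0.012 -0.848 -0.529  0.762]
 [ 0.     0.     0.     1.   ]]
wrist [[289.28109580571504, 0.0, 321.3382079459369], [0.0, 289.28109580571504, 202.80023058002138], [0.0, 0.0, 1.0]] 
 [[-1.     0.    -0.001  0.674]
 [-0.     0.964  0.266 -0.072]
 [ 0.001  0.266 -0.964  0.383]
 [ 0.     0.     0.     1.   ]]
-0.0188 {'time_s': 0.1, 'joints': array([ 16.508,  20.588,   0.639,  -0.015, -70.136, -16.508]), 'qd': array([ 0.028, -0.005,  0.088, -0.015,  0.061,  0.136]), 'joint_torque': array([ -0.001, -58.417,  29.375,   7.016,   0.01 ,  -0.   ]), 'tcp_pos': array([ 0.675, -0.   ,  0.2  ]), 'eef_rot': array([179.914,  -0.01 , -90.005]), 'contact_force': array([ 0.275, -0.164, -0
[... 457 characters left out ...]
ton 0.8 [357. 199. 430. 296.]
scene mat 0.97 [243. 183. 339. 257.]
scene lot_box 0.72 [139.  92. 225. 190.]
scene car_red 0.63 [400. 232. 415. 249.]
side tray 0.92 [230. 300. 293. 361.]
side tray 0.88 [350. 268. 408. 322.]
side tray_bail 0.8 [227. 300. 294. 358.]
side tray_bail 0.71 [270. 226. 330. 268.]
side tray_bail 0.71 [347. 274. 403. 324.]
side tray_tab 0.52 [274. 299. 284. 318.]
side tray_tab 0.48 [353. 287. 355. 305.]
side tray_tab 0.33 [268. 229. 331. 271.]
side carton 0.62 [252. 237. 333. 292.]
side mat 0.81 [291. 196. 353. 235.]
side mat 0.47 [267. 226. 328. 268.]
side lot_box 0.7 [288. 196. 356. 238.]
side lot_box 0.67 [332. 136. 402. 190.]
side car_red 0.52 [322. 252. 327. 272.]
```

View pics/1.png

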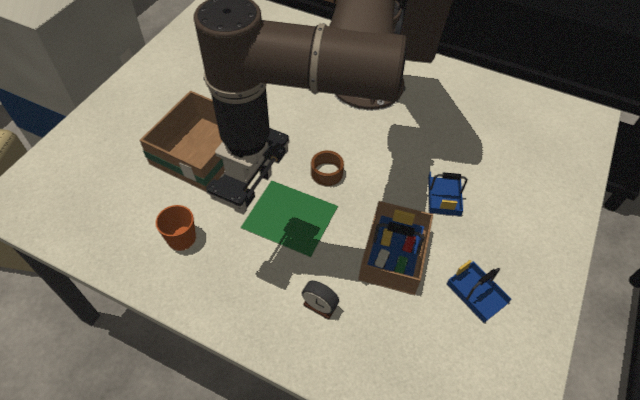

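View pics/2.png

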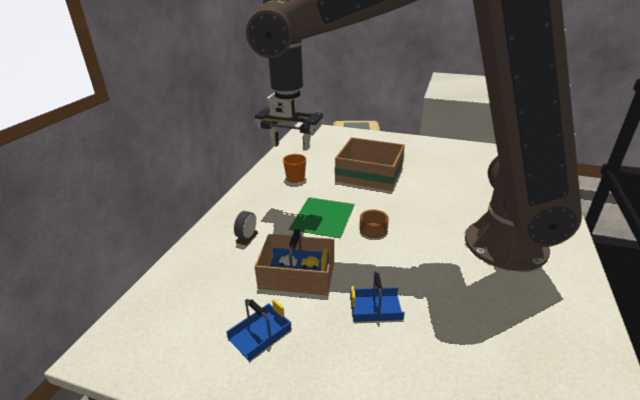

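```bash
cat >> h.py <<'E'
from scipy.optimize import minimize
def hull(pts):
    m=np.zeros((400,640),np.uint8);cv2.fillConvexPoly(m,cv2.convexHull(np.round(pts).astype(np.int32)),1);return m>0
def fit(name,dims,x0,cams):
    """footprint box fit (x,y,yaw) to hulls of masks; cams: {cam:extent-left hint}"""
    ref={}
    for cam,hint in cams.items():
        L=r.cut_out(name,cam)
        d=min(L,key=lambda d:abs(d["extent"][0]-hint))
        m=d["mask"].astype(np.uint8);n,lab,st,_=cv2.connectedComponentsWithStats(m)
        k=1+np.argmax(st[1:,4]);v,u=np.nonzero(lab==k);ref[cam]=hull(np.c_[u,v])
    s=np.array([[i,j,k] for i in(-.5,.5) for j in(-.5,.5) for k in(0,1)])*dims
    def P(x):
        c,q=np.cos(x[2]),np.sin(x[2]);w=s.copy();w[:,0]=x[0]+c*s[:,0]-q*s[:,1];w[:,1]=x[1]+q*s[:,0]+c*s[:,1];return w
    def cost(x):
        return np.mean([1-(a&b).sum()/(a|b).sum() for cam,b in ref.items() for a in[hull(proj(cam,P(x)))]])
    best=min((minimize(cost,[x0[0],x0[1],t],method="Nelder-Mead",options=dict(initial_simplex=np.array([[x0[0],x0[1],t],[x0[0]+.02,x0[1],t],[x0[0],x0[1]+.02,t],[x0[0],x0[1],t+.3]]),maxiter=150)) for t in(-.5,0,.5)),key=lambda o:o.fun)
    return best.x,best.fun
E
python3 - <<'E'
from h import *
np.set_printoptions(precision=4,suppress=True)
r.capture("scene");r.capture("side")
c=[393,248];print("carton0",ray("scene",*c,.04),"mat0",ray("scene",290,218,0),"lot0",ray("scene",185,140,.05))
print("tab",ray("scene",403,216,.065),"block",ray("scene",401,229,.125), "block side",ray("side",296,238,.125))
for n,d,px,cams in(("carton",(.188,.138,.078),(393,248),dict(scene=357,side=252)),("mat",(.17,.2,.003),(290,218),dict(scene=243,side=291)),("lot_box",(.22,.2,.1),(185,140),dict(scene=139,side=332))):
    x0=ray("scene",*px,d[2]/2)[:2]
    print(n,*fit(n,d,x0,cams),*[fit(n,d,x0,{k:v}) for k,v in cams.items()])
a=cv2.imread("pics/1.png")[190:310,340:450];cv2.imwrite("pics/3.png",cv2.resize(a,None,fx=5,fy=5,interpolation=cv2.INTER_CUBIC))
E
```

```text
carton0 [0.5555 0.3    0.04  ] mat0 [0.5693 0.0244 0.    ] lot0 [ 0.502  -0.3399  0.05  ]
tab [0.4747 0.2911 0.065 ] block [0.5518 0.3056 0.125 ] block side [0.5397 0.3067 0.125 ]
carton [0.5449 0.3025 0.1728] 0.02566951423529612 (array([0.5478, 0.3035, 0.1713]), np.float64(0.012355363796822894)) (array([0.5435, 0.3033, 0.1814]), np.float64(0.017425650557620798))
mat [0.5633 0.0212 0.0215] 0.032969625688233695 (array([0.5664, 0.0213, 0.0276]), np.float64(0.016378525932666088)) (array([0.5629, 0.0196, 0.0369]), np.float64(0.0282921810699589))
lot_box [ 0.4846 -0.3118 -0.0609] 0.13719720369378385 (array([ 0.486 , -0.3133, -0.0517]), np.float64(0.228675645342312)) (array([ 0.4795, -0.3108, -0.0578]), np.float64(0.022864401397268974))
```

View pics/3.png

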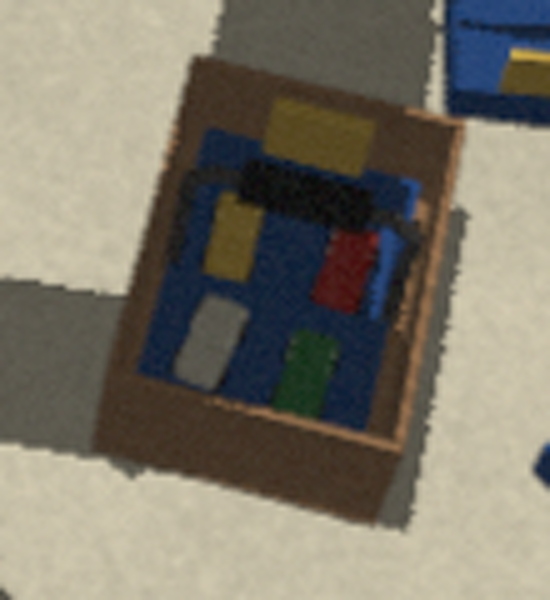

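The crop shows the tray in the carton: tab on the robot's side (403,216), bail block at (401,228), four cars on the tray floor. The two empty trays outside are decoys. I'll move above the carton and check with the wrist camera.

Emit:
{"fn": "servo_tool", "kwargs": {"targets": [{"dx": -1,"dy": 2,"dz": 1,"spin": 0.02,"grip": 100},{"dx": -3,"dy": 5.5,"dz": 2,"spin": 0.06,"grip": 100},{"dx": -5,"dy": 9.5,"dz": 3,"spin": 0.1,"grip": 100},{"dx": -7,"dy": 13.5,"dz": 4,"spin": 0.13,"grip": 100},{"dx": -9,"dy": 17.5,"dz": 5,"spin": 0.15,"grip": 100},{"dx": -11,"dy": 21.5,"dz": 6,"spin": 0.17,"grip": 100},{"dx": -12.5,"dy": 25,"dz": 6,"spin": 0.17,"grip": 100},{"dx": -13,"dy": 27.5,"dz": 6,"spin": 0.17,"grip": 100},{"dx": -13,"dy": 28.5,"dz": 6,"spin": 0.17,"grip": 100},{"dx": -13,"dy": 28.5,"dz": 6,"spin": 0.17,"grip": 100}]}}

```text
time_s: 2.33
tcp_pos: [0.5442, 0.2879, 0.2608]
eef_rot: [-180.0, 0.0, -80.0]
contact_force: [1.4, -0.7, -0.1]
gripper_width: 0.0879
```

```bash
python3 - <<'E'
from h import *
np.set_printoptions(precision=4,suppress=True)
s=r.get_state();print(s["time_s"],s["tcp_pos"],s["eef_rot"],s["joints"])
a=r.capture("wrist");cv2.imwrite("pics/4.png",a)
r.capture("scene")
for n in("tray_tab","tray","carton"):
  for d in r.cut_out(n,"wrist"):print(n,d["p"],d["extent"])
x0=(.485,-.312)
print("mat",fit("mat",(.17,.2,.003),(.565,.02),dict(scene=243)))
print("lot",fit("lot_box",(.22,.2,.1),x0,dict(scene=139)))
print(proj("wrist",[[.546,.303,.12]]))
E
```

```text
2.3333 [0.5442 0.2879 0.2608] [-179.9842    0.0236  -80.0483] [ 46.0283  13.1693  -1.828   -0.0101 -74.9761 -36.074 ]
tray_tab 0.76 [302.2, 289.4, 322.9, 301.4]
tray_tab 0.68 [370.0, 170.6, 380.4, 211.3]
tray 0.84 [258.1, 146.9, 382.0, 241.3]
tray 0.61 [252.6, 285.7, 333.0, 321.7]
tray 0.56 [412.6, 205.3, 496.8, 258.5]
carton 0.95 [240.8, 135.7, 395.4, 242.1]
mat (array([0.5666, 0.0215, 0.0253]), np.float64(0.015427124107759593))
lot (array([ 0.4858, -0.3098, -0.0405]), np.float64(0.01270718232044199))
[[317.7826 203.7243]]
```

View pics/4.png

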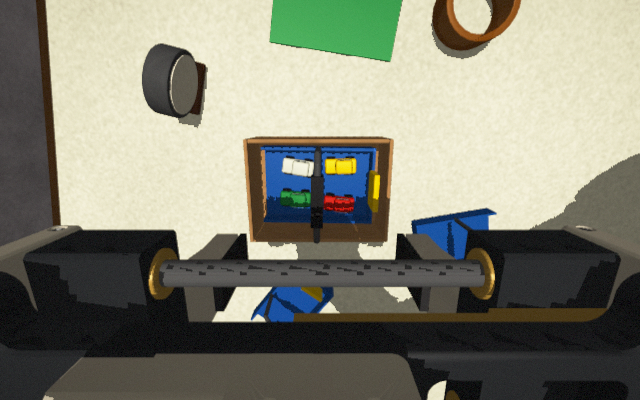

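```bash
python3 - <<'E'
from h import *
np.set_printoptions(precision=4,suppress=True)
a=cv2.imread("pics/4.png");g=a.max(2)
for v in range(146,244,4):
    row=g[v,295:340];k=np.nonzero(row<60)[0]
    print(v,(k.min()+295,k.max()+295,len(k)) if len(k) else None,end=" ")
print()
for p in [(317.5,178),(317.5,213),(317.5,200)]:print(p,ray("wrist",*p,.125))
print("tab",ray("wrist",375,190,.081))
c=ray("wrist",317.5,200,.125)
t=np.radians(10)
for L in(-30,30,0):
  print(proj("wrist",[[.546-np.sin(t)*L/1e3,.303+np.cos(t)*L/1e3,.129]]))
cv2.imwrite("pics/5.png",cv2.resize(a[130:250,240:400],None,fx=5,fy=5,interpolation=cv2.INTER_CUBIC))
E
```

```text
146 (np.int64(297), np.int64(339), 20) 150 (np.int64(315), np.int64(320), 6) 154 (np.int64(320), np.int64(320), 1) 158 (np.int64(320), np.int64(320), 1) 162 (np.int64(320), np.int64(320), 1) 166 (np.int64(314), np.int64(320), 2) 170 (np.int64(320), np.int64(320), 1) 174 (np.int64(313), np.int64(333), 5) 178 (np.int64(311), np.int64(322), 12) 182 (np.int64(311), np.int64(322), 12) 186 (np.int64(311), np.int64(322), 12) 190 (np.int64(302), np.int64(322), 19) 194 (np.int64(311), np.int64(333), 21) 198 (np.int64(311), np.int64(323), 13) 202 (np.int64(311), np.int64(322), 12) 206 (np.int64(297), np.int64(322), 20) 210 (np.int64(311), np.int64(333), 20) 214 (np.int64(311), np.int64(322), 12) 218 (np.int64(310), np.int64(322), 13) 222 (np.int64(310), np.int64(322), 13) 226 (np.int64(310), np.int64(322), 13) 230 (np.int64(313), np.int64(319), 7) 234 (np.int64(313), np.int64(319), 7) 238 (np.int64(313), np.int64(319), 7) 242 (np.int64(314), np.int64(318), 5) 
(317.5, 178) [0.5514 0.2723 0.125 ]
(317.5, 213) [0.5447 0.3126 0.125 ]
(317.5, 200) [0.5472 0.2973 0.125 ]
tab [0.4753 0.2834 0.081 ]
[[317.4382 179.7268]]
[[317.9221 230.7571]]
[[317.686  205.8638]]
```

View pics/5.png

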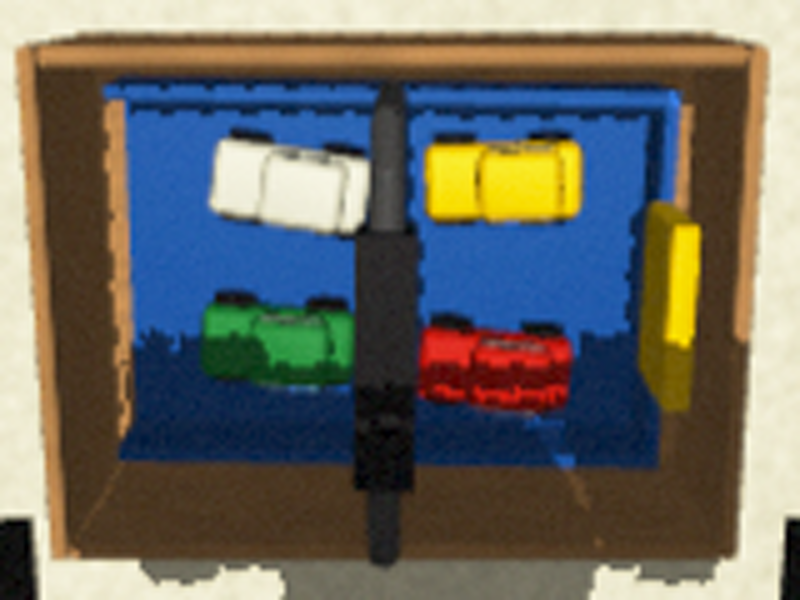

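Emit:
{"fn": "servo_tool", "kwargs": {"targets": [{"dx": 0.3,"dy": 1.2,"dz": -2,"grip": 100},{"dx": 0.3,"dy": 1.2,"dz": -4.5,"grip": 100},{"dx": 0.3,"dy": 1.2,"dz": -7,"grip": 100},{"dx": 0.3,"dy": 1.2,"dz": -9.5,"grip": 100},{"dx": 0.3,"dy": 1.2,"dz": -11.5,"grip": 100},{"dx": 0.3,"dy": 1.2,"dz": -13.5,"grip": 100},{"dx": 0.3,"dy": 1.2,"dz": -15,"grip": 100},{"dx": 0.3,"dy": 1.2,"dz": -16,"grip": 100},{"dx": 0.3,"dy": 1.2,"dz": -16,"grip": 60},{"dx": 0.3,"dy": 1.2,"dz": -16,"grip": 40}]}}

```text
validation failed for argument at $.ta...
```

```bash
python3 - <<'E'
from h import *
a=r.capture("wrist");cv2.imwrite("pics/6.png",a)
s=r.get_state();print(s["tcp_pos"],s["eef_rot"],s["gripper_width"],s["joints"])
g=a.max(2)
from h import proj
t=np.radians(10);print(proj("wrist",[[.547-np.sin(t)*L,.300+np.cos(t)*L,.129] for L in(-.03,.03)]))
E
```

```text
[0.54534882 0.28396042 0.26091628] [-1.79999056e+02 -2.44034813e-03 -8.03427213e+01] 0.08750443151687062 [ 4.56841032e+01  1.31033137e+01 -1.90931918e+00  2.61828899e-03
 -7.49880389e+01 -3.60275027e+01]
[[316.99690197 176.81395194]
 [317.49842381 228.1107807 ]]
```

View pics/6.png

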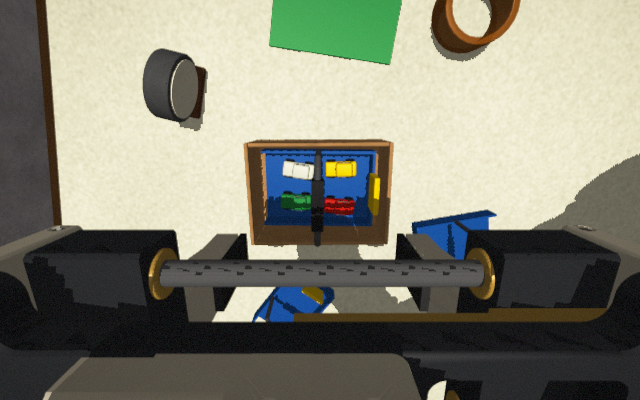

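```bash
python3 - <<'E'
from h import *
np.set_printoptions(precision=4,suppress=True)
a=cv2.imread("pics/6.png");g=a.max(2)
for v in list(range(174,186))+list(range(224,238,1)):
    k=np.nonzero(g[v,305:330]<62)[0]
    print(v,(k.min()+305,k.max()+305,len(k)) if len(k) else None,end=" ")
t=np.radians(10)
for c in((.547,.300),(.547,.303),(.547,.306)):print(c,proj("wrist",[[c[0]-np.sin(t)*L,c[1]+np.cos(t)*L,.129] for L in(-.03,.03)]).ravel())
E
```

```text
174 (np.int64(314), np.int64(321), 3) 175 (np.int64(314), np.int64(320), 2) 176 (np.int64(320), np.int64(320), 1) 177 (np.int64(320), np.int64(329), 2) 178 (np.int64(313), np.int64(322), 5) 179 (np.int64(312), np.int64(322), 6) 180 (np.int64(310), np.int64(323), 13) 181 (np.int64(312), np.int64(323), 12) 182 (np.int64(312), np.int64(323), 12) 183 (np.int64(312), np.int64(323), 12) 184 (np.int64(312), np.int64(323), 12) 185 (np.int64(312), np.int64(323), 12) 224 (np.int64(311), np.int64(323), 13) 225 (np.int64(305), np.int64(329), 22) 226 (np.int64(310), np.int64(323), 14) 227 (np.int64(311), np.int64(323), 13) 228 (np.int64(311), np.int64(323), 13) 229 (np.int64(311), np.int64(323), 13) 230 (np.int64(311), np.int64(323), 13) 231 (np.int64(311), np.int64(323), 13) 232 (np.int64(313), np.int64(321), 9) 233 (np.int64(314), np.int64(320), 7) 234 (np.int64(314), np.int64(320), 7) 235 (np.int64(314), np.int64(320), 7) 236 (np.int64(314), np.int64(320), 7) 237 (np.int64(314), np.int64(320), 7) (0.547, 0.3) [316.9969 176.814  317.4984 228.1108]
(0.547, 0.303) [316.5505 179.4625 317.0721 230.5129]
(0.547, 0.306) [316.1064 182.0979 316.6478 232.9037]
```

Emit:
{"fn": "servo_tool", "kwargs": {"targets": [{"dx": 0.2,"dy": 1,"dz": -1,"spin": 0,"grip": 100},{"dx": 0.2,"dy": 2,"dz": -4,"spin": 0,"grip": 100},{"dx": 0.2,"dy": 2,"dz": -7,"spin": 0,"grip": 100},{"dx": 0.2,"dy": 2,"dz": -10,"spin": 0,"grip": 100},{"dx": 0.2,"dy": 2,"dz": -12.5,"spin": 0,"grip": 100},{"dx": 0.2,"dy": 2,"dz": -14.5,"spin": 0,"grip": 100},{"dx": 0.2,"dy": 2,"dz": -15.5,"spin": 0,"grip": 100},{"dx": 0.2,"dy": 2,"dz": -16,"spin": 0,"grip": 100},{"dx": 0.2,"dy": 2,"dz": -16,"spin": 0,"grip": 70},{"dx": 0.2,"dy": 2,"dz": -16,"spin": 0,"grip": 40}], "squeeze": 40}}

```text
time_s: 3.57
tcp_pos: [0.5476, 0.3054, 0.1017]
eef_rot: [-179.9, 0.0, -80.3]
contact_force: [-0.6, -0.5, 0.2]
gripper_width: 0.0795
```

Emit:
{"fn": "servo_tool", "kwargs": {"targets": [{"dx": 0,"dy": 0,"dz": 0,"spin": 0,"grip": 30},{"dx": 0,"dy": 0,"dz": 0,"spin": 0,"grip": 20},{"dx": 0,"dy": 0,"dz": 0,"spin": 0,"grip": 10},{"dx": 0,"dy": 0,"dz": 0,"spin": 0,"grip": 0},{"dx": 0,"dy": 0,"dz": 0,"spin": 0,"grip": 0},{"dx": 0,"dy": 0,"dz": 0,"spin": 0,"grip": 0},{"dx": 0,"dy": 0,"dz": 0,"spin": 0,"grip": 0},{"dx": 0,"dy": 0,"dz": 0,"spin": 0,"grip": 0},{"dx": 0,"dy": 0,"dz": 0,"spin": 0,"grip": 0},{"dx": 0,"dy": 0,"dz": 0,"spin": 0,"grip": 0}], "squeeze": 40}}

```text
time_s: 4.4
tcp_pos: [0.5469, 0.305, 0.1008]
eef_rot: [180.0, -0.0, -80.3]
contact_force: [-0.7, -0.4, 1.2]
gripper_width: 0.0131
```

Emit:
{"fn": "servo_tool", "kwargs": {"targets": [{"dx": 0,"dy": 0,"dz": 0.3,"spin": 0,"grip": 0},{"dx": 0,"dy": 0,"dz": 0.9,"spin": 0,"grip": 0},{"dx": 0,"dy": 0,"dz": 1.8,"spin": 0,"grip": 0},{"dx": 0,"dy": 0,"dz": 3,"spin": 0,"grip": 0},{"dx": 0,"dy": 0,"dz": 4.5,"spin": 0,"grip": 0},{"dx": 0,"dy": 0,"dz": 6,"spin": 0,"grip": 0},{"dx": 0,"dy": 0,"dz": 7.5,"spin": 0,"grip": 0},{"dx": 0,"dy": 0,"dz": 8.7,"spin": 0,"grip": 0},{"dx": 0,"dy": 0,"dz": 9.6,"spin": 0,"grip": 0},{"dx": 0,"dy": 0,"dz": 10,"spin": 0,"grip": 0}]}}

```text
time_s: 5.23
tcp_pos: [0.5475, 0.3054, 0.203]
eef_rot: [-179.9, 0.1, -80.3]
contact_force: [-0.5, -0.2, -4.0]
gripper_width: 0.0122
```

```bash
python3 - <<'E'
from h import *
s=r.get_state();print(s["tcp_pos"],s["eef_rot"],s["gripper_width"],s["contact_force"],s["moment"])
a=r.capture("wrist");b=r.capture("side")
cv2.imwrite("pics/7.png",np.hstack([a[100:300,200:440],cv2.resize(b[180:300,230:374],(240,200))]).repeat(1,0))
E
```

```text
[0.54748604 0.30537448 0.20303567] [-1.79875635e+02  7.70737765e-02 -8.02538798e+01] 0.01219776023747407 [-0.54528544 -0.15828273 -4.00362726] [-0.02052362 -0.00614698  0.03757728]
```

View pics/7.png

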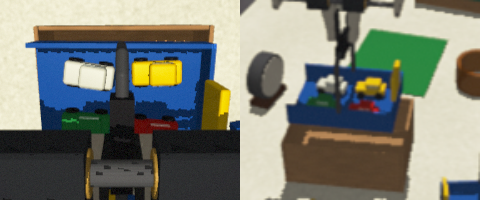

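Emit:
{"fn": "servo_tool", "kwargs": {"targets": [{"dx": 0,"dy": -0.3,"dz": 0,"spin": -0.02,"grip": 0},{"dx": 0.1,"dy": -1,"dz": 0.2,"spin": -0.06,"grip": 0},{"dx": 0.2,"dy": -2,"dz": 0.4,"spin": -0.13,"grip": 0},{"dx": 0.3,"dy": -3.4,"dz": 0.6,"spin": -0.21,"grip": 0},{"dx": 0.4,"dy": -5,"dz": 0.8,"spin": -0.3,"grip": 0},{"dx": 0.5,"dy": -6.6,"dz": 1,"spin": -0.39,"grip": 0},{"dx": 0.6,"dy": -8.2,"dz": 1,"spin": -0.48,"grip": 0},{"dx": 0.7,"dy": -9.8,"dz": 1,"spin": -0.57,"grip": 0},{"dx": 0.8,"dy": -11.4,"dz": 1,"spin": -0.66,"grip": 0},{"dx": 0.9,"dy": -13,"dz": 1,"spin": -0.75,"grip": 0}]}}

```text
time_s: 6.17
tcp_pos: [0.5553, 0.1737, 0.2097]
eef_rot: [179.9, -0.1, -123.6]
contact_force: [0.1, -0.9, -4.6]
gripper_width: 0.0123
```

Emit:
{"fn": "servo_tool", "kwargs": {"targets": [{"dx": 0.1,"dy": -1.6,"dz": 0,"spin": -0.09,"grip": 0},{"dx": 0.2,"dy": -3.2,"dz": 0,"spin": -0.18,"grip": 0},{"dx": 0.3,"dy": -4.8,"dz": 0,"spin": -0.27,"grip": 0},{"dx": 0.4,"dy": -6.4,"dz": 0,"spin": -0.36,"grip": 0},{"dx": 0.5,"dy": -8,"dz": 0,"spin": -0.46,"grip": 0},{"dx": 0.6,"dy": -9.6,"dz": 0,"spin": -0.56,"grip": 0},{"dx": 0.7,"dy": -11.2,"dz": 0,"spin": -0.66,"grip": 0},{"dx": 0.8,"dy": -12.8,"dz": 0,"spin": -0.76,"grip": 0},{"dx": 0.9,"dy": -14.2,"dz": 0,"spin": -0.85,"grip": 0},{"dx": 1,"dy": -15.2,"dz": 0,"spin": -0.92,"grip": 0}]}}

```text
time_s: 7.0
tcp_pos: [0.5651, 0.0214, 0.2097]
eef_rot: [-180.0, -0.1, -176.3]
contact_force: [0.6, -0.8, -4.0]
gripper_width: 0.0126
```

Emit:
{"fn": "servo_tool", "kwargs": {"targets": [{"dx": 0,"dy": -0.2,"dz": -0.2,"spin": -0.04,"grip": 0},{"dx": 0,"dy": -0.2,"dz": -0.8,"spin": -0.05,"grip": 0},{"dx": 0,"dy": -0.2,"dz": -1.8,"spin": -0.05,"grip": 0},{"dx": 0,"dy": -0.2,"dz": -3,"spin": -0.05,"grip": 0},{"dx": 0,"dy": -0.2,"dz": -4.4,"spin": -0.05,"grip": 0},{"dx": 0,"dy": -0.2,"dz": -5.8,"spin": -0.05,"grip": 0},{"dx": 0,"dy": -0.2,"dz": -7,"spin": -0.05,"grip": 0},{"dx": 0,"dy": -0.2,"dz": -7.8,"spin": -0.05,"grip": 0},{"dx": 0,"dy": -0.2,"dz": -8,"spin": -0.05,"grip": 0},{"dx": 0,"dy": -0.2,"dz": -8,"spin": -0.05,"grip": 0}]}}

```text
time_s: 7.83
tcp_pos: [0.5654, 0.021, 0.1298]
eef_rot: [-180.0, -0.1, -178.8]
contact_force: [-0.3, 0.6, -4.0]
gripper_width: 0.0126
```

```bash
python3 - <<'E'
from h import *
s=r.get_state();print(s["time_s"],s["tcp_pos"],s["eef_rot"],s["gripper_width"],s["contact_force"],s["moment"])
a=r.capture("scene");b=r.capture("side")
cv2.imwrite("pics/8.png",np.hstack([cv2.resize(a[140:290,200:380],(540,450)),cv2.resize(b[140:290,270:380],(330,450))])[:,:800])
E
```

```text
7.8333 [0.56536913 0.02101693 0.12978514] [-1.79961114e+02 -1.09695728e-01 -1.78761616e+02] 0.01257024869153722 [-0.26696057  0.56366866 -4.03880921] [-0.0481168 -0.0713176 -0.0348126]
```

View pics/8.png

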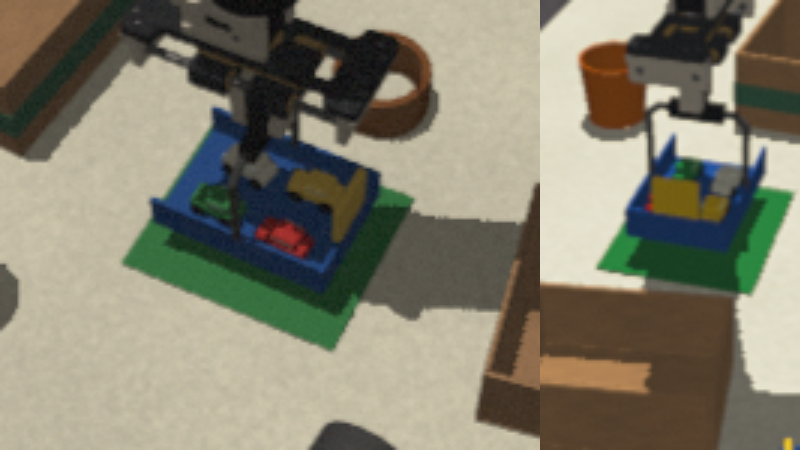

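Emit:
{"fn": "servo_tool", "kwargs": {"targets": [{"dx": 0,"dy": 0,"dz": -0.5,"spin": 0,"grip": 0},{"dx": 0,"dy": 0,"dz": -1.2,"spin": 0,"grip": 0},{"dx": 0,"dy": 0,"dz": -1.9,"spin": 0,"grip": 0},{"dx": 0,"dy": 0,"dz": -2.4,"spin": 0,"grip": 0},{"dx": 0,"dy": 0,"dz": -2.7,"spin": 0,"grip": 0},{"dx": 0,"dy": 0,"dz": -2.9,"spin": 0,"grip": 0},{"dx": 0,"dy": 0,"dz": -3,"spin": 0,"grip": 0},{"dx": 0,"dy": 0,"dz": -3.1,"spin": 0,"grip": 0},{"dx": 0,"dy": 0,"dz": -3.1,"spin": 0,"grip": 0},{"dx": 0,"dy": 0,"dz": -3.1,"spin": 0,"grip": 0}]}}

```text
time_s: 8.77
tcp_pos: [0.5661, 0.021, 0.1]
eef_rot: [180.0, 0.0, -178.8]
contact_force: [-0.9, 0.4, -4.7]
gripper_width: 0.0123
```

Emit:
{"fn": "servo_tool", "kwargs": {"targets": [{"dx": 0,"dy": 0,"dz": -0.1,"spin": 0,"grip": 0},{"dx": 0,"dy": 0,"dz": -0.1,"spin": 0,"grip": 0},{"dx": 0,"dy": 0,"dz": -0.2,"spin": 0,"grip": 0},{"dx": 0,"dy": 0,"dz": -0.2,"spin": 0,"grip": 0},{"dx": 0,"dy": 0,"dz": -0.2,"spin": 0,"grip": 0},{"dx": 0,"dy": 0,"dz": -0.2,"spin": 0,"grip": 0},{"dx": 0,"dy": 0,"dz": -0.2,"spin": 0,"grip": 0},{"dx": 0,"dy": 0,"dz": -0.2,"spin": 0,"grip": 0},{"dx": 0,"dy": 0,"dz": -0.2,"spin": 0,"grip": 0},{"dx": 0,"dy": 0,"dz": -0.2,"spin": 0,"grip": 0}]}}

```text
time_s: 9.6
tcp_pos: [0.5663, 0.021, 0.0987]
eef_rot: [-180.0, 0.1, -178.8]
contact_force: [-2.6, 0.2, 5.7]
gripper_width: 0.0124
```

Emit:
{"fn": "servo_tool", "kwargs": {"targets": [{"dx": 0,"dy": 0,"dz": 0.1,"spin": 0,"grip": 10},{"dx": 0,"dy": 0,"dz": 0.1,"spin": 0,"grip": 20},{"dx": 0,"dy": 0,"dz": 0.1,"spin": 0,"grip": 40},{"dx": 0,"dy": 0,"dz": 0.1,"spin": 0,"grip": 60},{"dx": 0,"dy": 0,"dz": 0.1,"spin": 0,"grip": 80},{"dx": 0,"dy": 0,"dz": 0.1,"spin": 0,"grip": 80},{"dx": 0,"dy": 0,"dz": 1.5,"spin": 0,"grip": 80},{"dx": 0,"dy": 0,"dz": 4,"spin": 0,"grip": 90},{"dx": 0,"dy": 0,"dz": 7,"spin": 0,"grip": 100},{"dx": 0,"dy": 0,"dz": 10,"spin": 0,"grip": 100}]}}

```text
time_s: 10.43
tcp_pos: [0.5656, 0.0208, 0.1986]
eef_rot: [-180.0, -0.1, -178.8]
contact_force: [1.5, 0.6, 0.5]
gripper_width: 0.0653
```

Emit:
{"fn": "servo_tool", "kwargs": {"targets": [{"dx": 0,"dy": 1,"dz": 2,"spin": 0.1,"grip": 100},{"dx": 0,"dy": 2,"dz": 3,"spin": 0.22,"grip": 100},{"dx": 0,"dy": 3,"dz": 3,"spin": 0.34,"grip": 100},{"dx": 0,"dy": 4,"dz": 3,"spin": 0.46,"grip": 100},{"dx": 0,"dy": 5,"dz": 3,"spin": 0.58,"grip": 100},{"dx": 0,"dy": 6,"dz": 3,"spin": 0.7,"grip": 100},{"dx": 0,"dy": 7,"dz": 3,"spin": 0.82,"grip": 100},{"dx": -0.1,"dy": 7.6,"dz": 3,"spin": 0.94,"grip": 100},{"dx": -0.2,"dy": 7.6,"dz": 3,"spin": 1.06,"grip": 100},{"dx": -0.2,"dy": 7.6,"dz": 3,"spin": 1.18,"grip": 100}]}}

```text
time_s: 11.27
tcp_pos: [0.5639, 0.0975, 0.2278]
eef_rot: [180.0, 0.0, -110.8]
contact_force: [-0.2, 0.0, -0.1]
gripper_width: 0.0874
```

Emit:
{"fn": "servo_tool", "kwargs": {"targets": [{"dx": 0,"dy": 0,"dz": 0,"spin": 0.12,"grip": 100},{"dx": 0,"dy": 0,"dz": 0,"spin": 0.24,"grip": 100},{"dx": 0,"dy": 0,"dz": 0,"spin": 0.34,"grip": 100},{"dx": 0,"dy": 0,"dz": 0,"spin": 0.39,"grip": 100},{"dx": 0,"dy": 0,"dz": 0,"spin": 0.39,"grip": 100},{"dx": 0,"dy": 0,"dz": 0,"spin": 0.39,"grip": 100},{"dx": 0,"dy": 0,"dz": 0,"spin": 0.39,"grip": 100},{"dx": 0,"dy": 0,"dz": 0,"spin": 0.39,"grip": 100},{"dx": 0,"dy": 0,"dz": 0,"spin": 0.39,"grip": 100},{"dx": 0,"dy": 0,"dz": 0,"spin": 0.39,"grip": 100}]}}

```text
time_s: 12.1
tcp_pos: [0.564, 0.097, 0.2279]
eef_rot: [180.0, -0.0, -88.9]
contact_force: [0.2, -0.5, 0.3]
gripper_width: 0.0877
```

```bash
python3 - <<'E'
from h import *
np.set_printoptions(precision=4,suppress=True)
s=r.get_state();print(s["time_s"],s["tcp_pos"],s["eef_rot"],s["gripper_width"],s["contact_force"],s["joints"])
a=r.capture("wrist");print(proj("wrist",[[.5645+d,.097,.079] for d in(-.025,.025)]))
hsv=cv2.cvtColor(a,cv2.COLOR_BGR2HSV)
for d in r.cut_out("tray_tab","wrist"):
    e=d["extent"];print(d["p"],e,ray("wrist",(e[0]+e[2])/2,e[3],.079),ray("wrist",(e[0]+e[2])/2,e[1],.079))
cv2.imwrite("pics/9.png",a)
E
```

```text
12.1 [0.564  0.097  0.2279] [179.998   -0.0009 -88.8892] 0.08772729885077839 [ 0.2146 -0.4751  0.3046] [ 29.3381   9.9509 -10.2063  -0.0002 -69.845  -28.2273]
[[341.9996 186.8856]
 [299.2797 186.0501]]
0.83 [301.3, 178.1, 341.6, 190.6] [0.5635 0.1019 0.079 ] [0.5638 0.0871 0.079 ]
0.48 [255.3, 35.3, 387.6, 193.0] [0.5634 0.1048 0.079 ] [ 0.5667 -0.0612  0.079 ]
```

View pics/9.png

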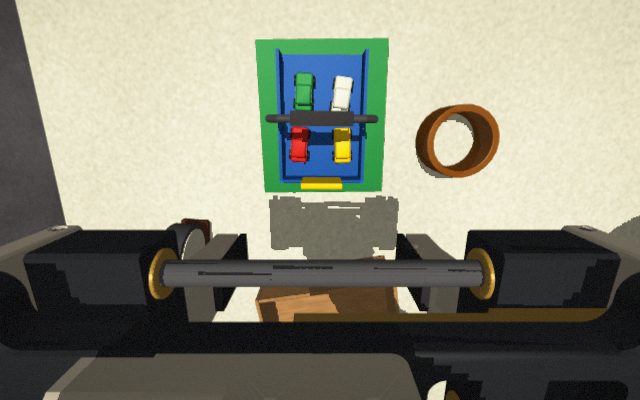

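The tray stands on the mat with all four cars in it, and the tab is at (321,186), right where I predicted. I'll go down on the tab with the jaws across its 50 mm width.

Emit:
{"fn": "servo_tool", "kwargs": {"targets": [{"dx": 0,"dy": 0,"dz": -2,"spin": 0,"grip": 100},{"dx": 0,"dy": 0,"dz": -5,"spin": 0,"grip": 100},{"dx": 0,"dy": 0,"dz": -8,"spin": 0,"grip": 100},{"dx": 0,"dy": 0,"dz": -11,"spin": 0,"grip": 100},{"dx": 0,"dy": 0,"dz": -14,"spin": 0,"grip": 100},{"dx": 0,"dy": 0,"dz": -16,"spin": 0,"grip": 100},{"dx": 0,"dy": 0,"dz": -17.5,"spin": 0,"grip": 100},{"dx": 0,"dy": 0,"dz": -18.2,"spin": 0,"grip": 100},{"dx": 0,"dy": 0,"dz": -18.3,"spin": 0,"grip": 100},{"dx": 0,"dy": 0,"dz": -18.3,"spin": 0,"grip": 80}], "squeeze": 10}}

```text
time_s: 13.03
tcp_pos: [0.5643, 0.097, 0.0451]
eef_rot: [-180.0, -0.0, -88.8]
contact_force: [0.7, -0.1, 0.9]
gripper_width: 0.0848
```

Emit:
{"fn": "servo_tool", "kwargs": {"targets": [{"dx": 0,"dy": 0,"dz": 0,"spin": 0,"grip": 70},{"dx": 0,"dy": 0,"dz": 0,"spin": 0,"grip": 64},{"dx": 0,"dy": 0,"dz": 0,"spin": 0,"grip": 60},{"dx": 0,"dy": 0,"dz": 0,"spin": 0,"grip": 57},{"dx": 0,"dy": 0,"dz": 0,"spin": 0,"grip": 54},{"dx": 0,"dy": 0,"dz": 0,"spin": 0,"grip": 40},{"dx": 0,"dy": 0,"dz": 0,"spin": 0,"grip": 20},{"dx": 0,"dy": 0,"dz": 0,"spin": 0,"grip": 0},{"dx": 0,"dy": 0,"dz": 0,"spin": 0,"grip": 0},{"dx": 0,"dy": 0,"dz": 0,"spin": 0,"grip": 0}], "squeeze": 10}}

```text
time_s: 13.87
tcp_pos: [0.5642, 0.0971, 0.0453]
eef_rot: [-180.0, 0.0, -88.8]
contact_force: [-2.1, 1.0, 4.8]
gripper_width: 0.0498
```

Emit:
{"fn": "servo_tool", "kwargs": {"targets": [{"dx": 0,"dy": 0,"dz": 0,"spin": 0,"grip": 0},{"dx": 0,"dy": 0,"dz": 0,"spin": 0,"grip": 0},{"dx": 0,"dy": 0,"dz": 0,"spin": 0,"grip": 0},{"dx": 0,"dy": 0,"dz": 0,"spin": 0,"grip": 0},{"dx": 0,"dy": 0,"dz": 0.1,"spin": 0,"grip": 0},{"dx": 0,"dy": 0,"dz": 0.2,"spin": 0,"grip": 0},{"dx": 0,"dy": 0,"dz": 0.4,"spin": 0,"grip": 0},{"dx": 0,"dy": 0,"dz": 0.6,"spin": 0,"grip": 0},{"dx": 0,"dy": 0,"dz": 0.8,"spin": 0,"grip": 0},{"dx": 0,"dy": 0,"dz": 0.8,"spin": 0,"grip": 0}], "squeeze": 60}}

```text
time_s: 14.7
tcp_pos: [0.5639, 0.097, 0.0531]
eef_rot: [180.0, 0.0, -88.9]
contact_force: [-0.1, 0.6, -2.5]
gripper_width: 0.0481
```

```bash
python3 - <<'E'
from h import *
np.set_printoptions(precision=4,suppress=True)
s=r.get_state();print(s["time_s"],s["tcp_pos"],s["eef_rot"],s["gripper_width"],s["contact_force"],s["moment"])
b=r.capture("side");c=r.capture("scene")
cv2.imwrite("pics/10.png",np.hstack([cv2.resize(c[140:290,200:380],(480,400)),cv2.resize(b[140:290,270:380],(293,400))]))
E
```

```text
14.7 [0.5639 0.097  0.0531] [179.993    0.0058 -88.8708] 0.04809430932665572 [-0.0756  0.5503 -2.5064] [-0.0275  0.1521 -0.0909]
```

View pics/10.png

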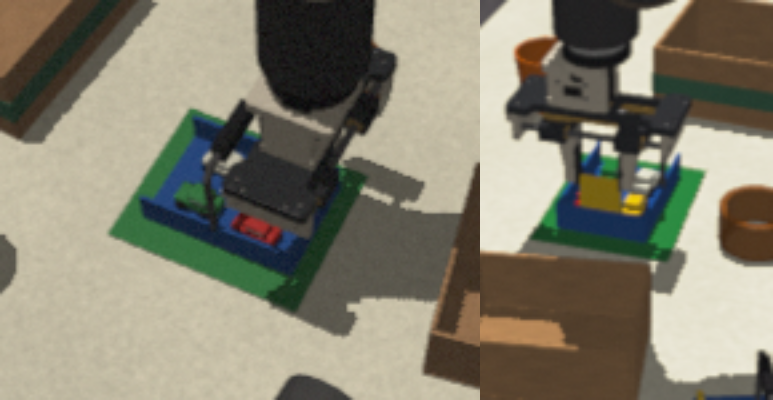

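```bash
python3 - <<'E'
from h import *
np.set_printoptions(precision=3,suppress=True)
F=[]
for i in range(10):
    b=r.capture("side");s=r.get_state();F.append(np.r_[s["contact_force"],s["moment"],s["gripper_width"]])
print(np.mean(F,0),np.std(F,0))
E
```

```text
[-0.585  0.395 -2.711  0.229  0.221 -0.068  0.048] [0.498 0.351 0.44  0.038 0.038 0.031 0.   ]
```

Emit:
{"fn": "servo_tool", "kwargs": {"targets": [{"dx": 0,"dy": 0,"dz": 0.1,"spin": 0,"grip": 0},{"dx": 0,"dy": 0,"dz": 0.2,"spin": 0,"grip": 0},{"dx": 0,"dy": 0,"dz": 0.4,"spin": 0,"grip": 0},{"dx": 0,"dy": 0,"dz": 0.6,"spin": 0,"grip": 0},{"dx": 0,"dy": 0,"dz": 0.8,"spin": 0,"grip": 0},{"dx": 0,"dy": 0,"dz": 1,"spin": 0,"grip": 0},{"dx": 0,"dy": 0,"dz": 1,"spin": 0,"grip": 0},{"dx": 0,"dy": 0,"dz": 1,"spin": 0,"grip": 0},{"dx": 0,"dy": 0,"dz": 1,"spin": 0,"grip": 0},{"dx": 0,"dy": 0,"dz": 1,"spin": 0,"grip": 0}], "squeeze": 60}}

```text
time_s: 16.13
tcp_pos: [0.5641, 0.0971, 0.0629]
eef_rot: [-180.0, 0.0, -88.9]
contact_force: [-0.2, -0.2, -2.8]
gripper_width: 0.0482
```

```bash
cat >> h.py <<'E'
def stat(n=8):
    F=[]
    for i in range(n):
        r.capture("side");s=r.get_state();F.append(np.r_[s["contact_force"],s["moment"]])
    print(s["time_s"],s["tcp_pos"].round(4),s["eef_rot"].round(2),"w",round(s["gripper_width"],4),"F,M",np.mean(F,0).round(3))
def tray_mask(cam):
    a=r.capture(cam);h=cv2.cvtColor(a,cv2.COLOR_BGR2HSV);return a,cv2.inRange(h,(108,120,30),(128,255,255))
E
python3 - <<'E'
from h import *
stat()
# predicted outline of tray bottom-front corner & spout for level vs hinged, versus blue pixels
a,m=tray_mask("scene");cv2.imwrite("pics/11a.png",a)
y0=.097
def pt(x,y,z,th,H):   # tray coords -> world, hinge at (−.076,·,.060), world grip height H
    c,s=np.cos(th),np.sin(th);X=x+.076;Z=z-.060
    f=X*c+Z*s;u=-X*s+Z*c
    return [.564+ -y*-1*0+y*1.0+ f*.021, y0-f+ y*.021, H+u]
H=r.get_state()["tcp_pos"][2]+.0188
for th in(0,3,7):
    t=np.radians(th);print(th,proj("scene",[pt(.08,s*.053,0.034,t,H) for s in(-1,1)]+[pt(.08,s*.055,0,t,H) for s in(-1,1)]).round(1).tolist())
cv2.imwrite("pics/11.png",cv2.resize(a[170:270,220:340],None,fx=6,fy=6,interpolation=cv2.INTER_CUBIC))
E
```

```text
16.5333 [0.564  0.097  0.0628] [180.    -0.   -88.85] w 0.0481 F,M [ 0.529  0.553 -2.986  0.327 -0.089  0.024]
0 [[270.8, 178.3], [250.7, 208.4], [271.9, 185.5], [251.5, 216.6]]
3 [[271.5, 180.4], [251.5, 210.5], [273.2, 187.8], [252.9, 218.8]]
7 [[272.7, 183.2], [252.9, 213.3], [275.1, 190.8], [255.0, 221.7]]
```

View pics/11.png

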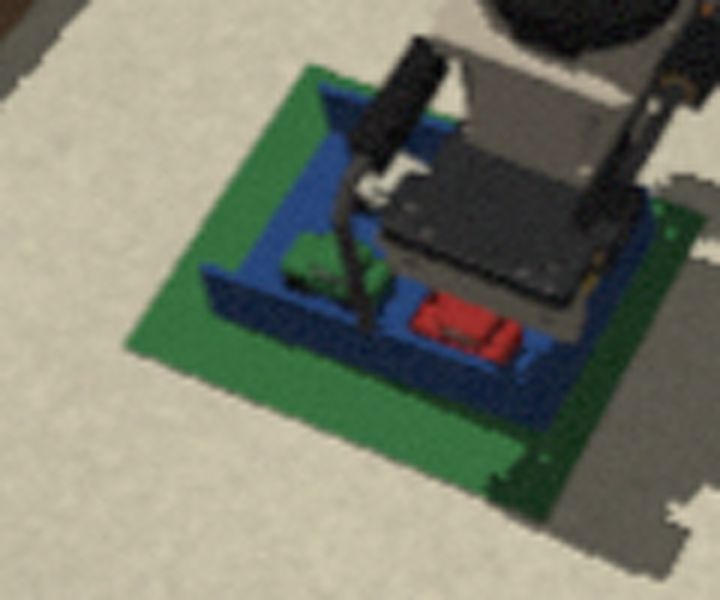

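The measurements show the side grip acts as a hinge: it slips in pitch even at 60 N, and the front rests on the mat at about 7°. So it can tip the tray but not carry it level.

New plan:
1. Set the tray down and take the tab by its faces, high enough to clear the bail. That grip is stiff in pitch.
2. Carry the tray level into the lot box.
3. Change to the side grip there and tip the cars out.

Emit:
{"fn": "servo_tool", "kwargs": {"targets": [{"dx": 0,"dy": 0,"dz": -0.4,"spin": 0,"grip": 0},{"dx": 0,"dy": 0,"dz": -0.9,"spin": 0,"grip": 0},{"dx": 0,"dy": 0,"dz": -1.4,"spin": 0,"grip": 0},{"dx": 0,"dy": 0,"dz": -1.7,"spin": 0,"grip": 0},{"dx": 0,"dy": 0,"dz": -1.8,"spin": 0,"grip": 0},{"dx": 0,"dy": 0,"dz": -1.8,"spin": 0,"grip": 60},{"dx": 0,"dy": 0,"dz": -1.8,"spin": 0,"grip": 70},{"dx": 0,"dy": 0,"dz": -1.8,"spin": 0,"grip": 85},{"dx": 0,"dy": 0,"dz": -1.8,"spin": 0,"grip": 85},{"dx": 0,"dy": 0,"dz": -0.8,"spin": 0,"grip": 85}], "squeeze": 10}}

```text
time_s: 17.42
tcp_pos: [0.5627, 0.0964, 0.0534]
eef_rot: [179.8, -0.1, -88.9]
contact_force: [-0.3, -0.0, 0.3]
gripper_width: 0.0723
```

Emit:
{"fn": "servo_tool", "kwargs": {"targets": [{"dx": 0,"dy": 0,"dz": 2,"spin": 0,"grip": 85},{"dx": 0,"dy": 0,"dz": 5,"spin": 0,"grip": 85},{"dx": 0,"dy": 0,"dz": 8,"spin": 0,"grip": 85},{"dx": 0,"dy": 0,"dz": 11,"spin": 0.1,"grip": 60},{"dx": 0,"dy": 0,"dz": 13,"spin": 0.22,"grip": 60},{"dx": 0,"dy": 0,"dz": 13,"spin": 0.34,"grip": 60},{"dx": 0,"dy": 0,"dz": 13,"spin": 0.46,"grip": 60},{"dx": 0,"dy": 0,"dz": 13,"spin": 0.58,"grip": 60},{"dx": 0,"dy": 0,"dz": 13,"spin": 0.7,"grip": 60},{"dx": 0,"dy": 0,"dz": 13,"spin": 0.7,"grip": 60}]}}

```text
time_s: 18.25
tcp_pos: [0.564, 0.0969, 0.1858]
eef_rot: [-180.0, -0.0, -48.4]
contact_force: [0.7, 0.3, -0.0]
gripper_width: 0.0529
```

```bash
python3 - <<'E'
from h import *
np.set_printoptions(precision=4,suppress=True)
s=r.get_state();print(s["time_s"],s["tcp_pos"],s["eef_rot"],s["gripper_width"],s["joints"])
a,m=tray_mask("scene");cv2.imwrite("pics/12a.png",a)
r.capture("wrist");cv2.imwrite("pics/12w.png",r.capture("wrist"))
for cam in("scene","wrist"):
  for d in r.cut_out("tray_tab",cam):
    if d["p"]>.4:
      v,u=np.nonzero(d["mask"]);print(cam,d["p"],d["extent"],ray(cam,u.mean(),v.mean(),.06),cv2.minAreaRect(np.c_[u,v].astype(np.int32)))
print(proj("scene",[[.5645+x,.097,z] for x in(-.025,.025) for z in(.037,.079)]).round(1).tolist())
print(proj("wrist",[[.5645+x,.097,z] for x in(-.025,.025) for z in(.037,.079)]).round(1).tolist())
for d in r.cut_out("pail","scene"):
    e=d["extent"];print("pail",d["p"],ray("scene",(e[0]+e[2])/2,(e[1]+e[3])/2,.042))
E
```

```text
18.25 [0.564  0.0969 0.1858] [-179.9568   -0.0163  -48.4283] 0.052939753418037375 [ 29.3378  11.5083 -13.8872   0.0075 -64.5588  12.2307]
scene 0.47 [309.5, 207.5, 318.9, 225.2] [0.5712 0.0966 0.06  ] ((315.1697998046875, 215.5943603515625), (6.119100570678711, 22.242443084716797), 29.05460548400879)
wrist 0.62 [302.8, 169.9, 340.6, 212.2] [0.5638 0.096  0.06  ] ((322.86151123046875, 190.9427032470703), (49.38534164428711, 13.925518989562988), 39.17366027832031)
wrist 0.47 [282.4, 40.4, 453.0, 216.5] [0.5683 0.0225 0.06  ] ((372.49810791015625, 139.88510131835938), (126.31666564941406, 156.7664794921875), 41.56637191772461)
[[320.4, 212.1], [320.8, 202.6], [311.5, 227.0], [311.7, 217.7]]
[[336.7, 199.8], [338.8, 210.1], [304.4, 172.2], [302.0, 179.0]]
pail 0.72 [ 0.7508 -0.2007  0.042 ]
pail 0.29 [0.7598 0.2043 0.042 ]
```

Emit:
{"fn": "servo_tool", "kwargs": {"targets": [{"dx": 0,"dy": 0,"dz": 0,"spin": 0.12,"grip": 45},{"dx": 0,"dy": 0,"dz": 0,"spin": 0.24,"grip": 40},{"dx": 0,"dy": 0,"dz": 0,"spin": 0.36,"grip": 40},{"dx": 0,"dy": 0,"dz": 0,"spin": 0.48,"grip": 40},{"dx": 0,"dy": 0,"dz": -1,"spin": 0.6,"grip": 40},{"dx": 0,"dy": 0,"dz": -2,"spin": 0.72,"grip": 40},{"dx": 0,"dy": 0,"dz": -3,"spin": 0.83,"grip": 40},{"dx": 0,"dy": 0,"dz": -4,"spin": 0.87,"grip": 40},{"dx": 0,"dy": 0,"dz": -5,"spin": 0.87,"grip": 40},{"dx": 0,"dy": 0,"dz": -6,"spin": 0.87,"grip": 40}]}}

```text
time_s: 19.38
tcp_pos: [0.564, 0.097, 0.1242]
eef_rot: [180.0, -0.0, 0.9]
contact_force: [0.1, 1.1, 0.3]
gripper_width: 0.0346
```

Emit:
{"fn": "servo_tool", "kwargs": {"targets": [{"dx": 0,"dy": 0,"dz": -1,"spin": 0,"grip": 40},{"dx": 0,"dy": 0,"dz": -2.5,"spin": 0,"grip": 40},{"dx": 0,"dy": 0,"dz": -4,"spin": 0,"grip": 40},{"dx": 0,"dy": 0,"dz": -5.2,"spin": 0,"grip": 40},{"dx": 0,"dy": 0,"dz": -5.8,"spin": 0,"grip": 40},{"dx": 0,"dy": 0,"dz": -6.1,"spin": 0,"grip": 40},{"dx": 0,"dy": 0,"dz": -6.1,"spin": 0,"grip": 40},{"dx": 0,"dy": 0,"dz": -6.1,"spin": 0,"grip": 40},{"dx": 0,"dy": 0,"dz": -6.1,"spin": 0,"grip": 40},{"dx": 0,"dy": 0,"dz": -6.1,"spin": 0,"grip": 40}]}}

```text
time_s: 20.22
tcp_pos: [0.5644, 0.0972, 0.0646]
eef_rot: [-180.0, -0.1, 1.1]
contact_force: [-0.1, 0.2, 0.2]
gripper_width: 0.035
```

Emit:
{"fn": "servo_tool", "kwargs": {"targets": [{"dx": 0,"dy": 0,"dz": 0,"spin": 0,"grip": 30},{"dx": 0,"dy": 0,"dz": 0,"spin": 0,"grip": 25},{"dx": 0,"dy": 0,"dz": 0,"spin": 0,"grip": 20},{"dx": 0,"dy": 0,"dz": 0,"spin": 0,"grip": 15},{"dx": 0,"dy": 0,"dz": 0,"spin": 0,"grip": 12},{"dx": 0,"dy": 0,"dz": 0,"spin": 0,"grip": 9},{"dx": 0,"dy": 0,"dz": 0,"spin": 0,"grip": 0},{"dx": 0,"dy": 0,"dz": 0,"spin": 0,"grip": 0},{"dx": 0,"dy": 0,"dz": 0,"spin": 0,"grip": 0},{"dx": 0,"dy": 0,"dz": 0,"spin": 0,"grip": 0}], "squeeze": 5}}

```text
time_s: 21.05
tcp_pos: [0.564, 0.097, 0.0638]
eef_rot: [180.0, 0.0, 1.1]
contact_force: [-0.1, 0.3, 0.2]
gripper_width: 0.0003
```

```bash
python3 - <<'E'
from h import *
np.set_printoptions(precision=4,suppress=True)
s=r.get_state();print(s["time_s"],s["tcp_pos"],s["gripper_width"],s["contact_force"])
ims={c:r.capture(c) for c in("scene","side","wrist")}
for c in ims:
  cv2.imwrite(f"pics/13{c}.png",ims[c])
  for n in("tray_tab","tray"):
   for d in r.cut_out(n,c):
    v,u=np.nonzero(d["mask"]);print(c,n,round(d["p"],2),np.round(d["extent"]),ray(c,u.mean(),v.mean(),.06).round(3),len(u))
  print(c,"tab model",proj(c,[[.5645+x,.097,z] for x in(-.025,.025) for z in(.037,.079)]).round(0).tolist())
a=ims["scene"];b=ims["side"];w=ims["wrist"]
top=np.hstack([cv2.resize(a[150:270,220:350],(390,360)),cv2.resize(b[170:250,280:370],(405,360))])
bot=w[0:240,120:520];cv2.imwrite("pics/13.png",np.vstack([top,cv2.copyMakeBorder(bot,0,0,0,795-400,0)]))
E
```

```text
21.05 [0.564  0.097  0.0638] 0.00025255954651148615 [-0.1178  0.3448  0.1734]
scene tray_tab 0.52 [443. 198. 454. 210.] [0.387 0.379 0.06 ] 107
scene tray 0.7 [248. 177. 323. 245.] [0.601 0.039 0.06 ] 1652
scene tray 0.7 [428. 173. 464. 220.] [0.357 0.364 0.06 ] 1413
scene tray 0.56 [444. 260. 512. 322.] [0.583 0.514 0.06 ] 2205
scene tab model [[320.0, 212.0], [321.0, 203.0], [312.0, 227.0], [312.0, 218.0]]
side tray_tab 0.76 [310. 208. 326. 222.] [0.561 0.098 0.06 ] 194
side tray_tab 0.58 [352. 286. 355. 305.] [0.363 0.398 0.06 ] 67
side tray_tab 0.41 [272. 300. 283. 314.] [0.519 0.481 0.06 ] 104
side tray_tab 0.28 [297. 186. 346. 231.] [0.542 0.096 0.06 ] 913
side tray 0.9 [298. 184. 345. 230.] [0.542 0.101 0.06 ] 931
side tray 0.83 [228. 298. 294. 362.] [0.534 0.549 0.06 ] 2305
side tray 0.6 [350. 273. 408. 325.] [0.309 0.402 0.06 ] 1798
side tab model [[322.0, 221.0], [322.0, 210.0], [307.0, 218.0], [306.0, 207.0]]
wrist tray_tab 0.7 [316. 189. 330. 260.] [0.576 0.097 0.06 ] 591
wrist tray 0.92 [313. 144. 538. 320.] [0.585 0.028 0.06 ] 16078
wrist tab model [[321.0, 249.0], [320.0, 277.0], [322.0, 187.0], [322.0, 202.0]]
```

View pics/13.png

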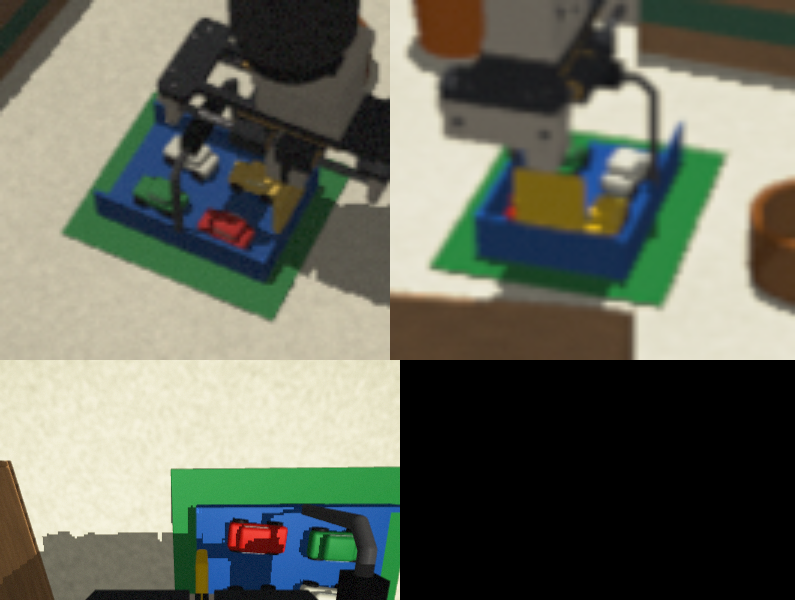

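```bash
python3 - <<'E'
from h import *
np.set_printoptions(precision=4,suppress=True)
for c in("side","scene"):
  a=cv2.imread(f"pics/13{c}.png")
  for y in(.08,.09,.097,.11):
    print(c,y)
    for z in np.arange(.055,.125,.006):
      u,v=proj(c,[[.564,y,z]])[0];print("  %.3f"%z,(round(u),round(v)),a[round(v),round(u)].tolist(),end="")
    print()
a=cv2.imread("pics/13side.png")
sym=lambda p:"Y" if p[2]>p[0]*1.8 and p[1]>p[0]*1.5 and p[2]>60 else("B" if p[0]>p[2]*1.5 and p[0]>50 else("G" if p[1]>1.3*p[2] and p[1]>1.2*p[0] else("." if p.max()<55 else("g" if p.max()<150 else "W"))))
for v in range(190,228):print(v,"".join(sym(a[v,u].astype(int)) for u in range(290,350)))
E
```

```text
side 0.08
  0.055 (316, 212) [15, 95, 117]  0.061 (316, 210) [17, 96, 118]  0.067 (316, 209) [25, 97, 117]  0.073 (316, 207) [83, 98, 96]  0.079 (316, 205) [87, 95, 101]  0.085 (316, 204) [88, 97, 102]  0.091 (316, 202) [88, 98, 104]  0.097 (316, 200) [87, 97, 102]  0.103 (316, 199) [87, 98, 102]  0.109 (316, 197) [88, 98, 103]  0.115 (316, 195) [56, 60, 63]  0.121 (316, 194) [36, 35, 35]
side 0.09
  0.055 (315, 214) [20, 96, 117]  0.061 (315, 212) [19, 96, 117]  0.067 (315, 210) [18, 96, 118]  0.073 (315, 209) [22, 95, 118]  0.079 (315, 207) [88, 98, 102]  0.085 (315, 205) [88, 97, 103]  0.091 (315, 204) [88, 96, 102]  0.097 (315, 202) [88, 97, 102]  0.103 (315, 200) [71, 78, 81]  0.109 (315, 199) [73, 80, 84]  0.115 (315, 197) [89, 98, 105]  0.121 (315, 195) [51, 55, 56]
side 0.097
  0.055 (315, 215) [15, 95, 116]  0.061 (314, 213) [18, 96, 117]  0.067 (314, 212) [17, 95, 117]  0.073 (314, 210) [16, 96, 118]  0.079 (314, 208) [50, 94, 111]  0.085 (314, 207) [89, 98, 104]  0.091 (314, 205) [88, 98, 102]  0.097 (314, 203) [86, 95, 100]  0.103 (314, 202) [86, 95, 100]  0.109 (314, 200
[... 3780 characters left out ...]
BBBBBgWYYYYYYYYYYYYYYYYggYYYYYYYgBBBBBBBBGBBBBBBGW
218 WWWWWWGBBBBBBBBBggYYYYYYYYYYYYYYYYYYYYYYYY.BBBBBBBBGGBGBBGWW
219 WWWWWGGBBBBBBBBBBgggYYYYYYYYYYYYYYYYYYYYYYBBBBBBBBGGGGGBBGWW
220 WWWWGGBBBBBBBBBBBBBBBgggggYYYYYYYYYYYYYYYgBBBBBBGGGGGBGBGGWW
221 WWWWGBBBBBBBBBBBBBBBBBBBBBBgggggggYYYYYYgBBBBBBBGGBGGGGBGWWW
222 WWWGBBBGBBBBBBBBBBBBBBBBBBBBBBBBBBBgggggBBBBBBBGGGGGGGGBGWWW
223 WWWGBBGGBBBBBBBBBBBBBBBBBBBBBBBBBBBBBBBBBBBBBBBBGGGGGBBGWWWW
224 WWGBBBBBBBBBBBBBBBBBBBBBBBBBBBBBBBBBBBBBBBBBBBBGGGGGGBBGWWWW
225 WGGBBGGGBBBBBBBBBBBBBBBBBBBBBBBBBBBBBBBBBBBBBBBBGGGGGBBGWWWW
226 WGBGGGGGBBBBBBBBBBBBBBBBBBBBBBBBBBBBBBBBBBBBBBGGGGGBGBGWWWWW
227 GBGBGBBBBGGBBBBBBBBBBBBBBBBBBBBBBBBBBBBBBBBBBBGGGGBGBBGWWWWW
```

Emit:
{"fn": "servo_tool", "kwargs": {"targets": [{"dx": 0,"dy": 0,"dz": 0,"spin": 0,"grip": 15},{"dx": 0,"dy": 0,"dz": 0,"spin": 0,"grip": 40},{"dx": 0,"dy": 0,"dz": 0,"spin": 0,"grip": 40},{"dx": 0,"dy": 0,"dz": 0,"spin": 0,"grip": 40},{"dx": 0,"dy": 0,"dz": -0.2,"spin": 0,"grip": 40},{"dx": 0,"dy": 0,"dz": -0.4,"spin": 0,"grip": 40},{"dx": 0,"dy": 0,"dz": -0.5,"spin": 0,"grip": 40},{"dx": 0,"dy": 0,"dz": -0.6,"spin": 0,"grip": 40},{"dx": 0,"dy": 0,"dz": -0.7,"spin": 0,"grip": 40},{"dx": 0,"dy": 0,"dz": -0.7,"spin": 0,"grip": 40}]}}

```text
time_s: 22.33
tcp_pos: [0.5638, 0.0969, 0.0565]
eef_rot: [180.0, 0.0, 1.1]
contact_force: [0.6, 0.8, -0.6]
gripper_width: 0.0352
```

Emit:
{"fn": "servo_tool", "kwargs": {"targets": [{"dx": 0,"dy": 0,"dz": 0,"spin": 0,"grip": 30},{"dx": 0,"dy": 0,"dz": 0,"spin": 0,"grip": 25},{"dx": 0,"dy": 0,"dz": 0,"spin": 0,"grip": 20},{"dx": 0,"dy": 0,"dz": 0,"spin": 0,"grip": 15},{"dx": 0,"dy": 0,"dz": 0,"spin": 0,"grip": 12},{"dx": 0,"dy": 0,"dz": 0,"spin": 0,"grip": 9},{"dx": 0,"dy": 0,"dz": 0,"spin": 0,"grip": 5},{"dx": 0,"dy": 0,"dz": 0,"spin": 0,"grip": 5},{"dx": 0,"dy": 0,"dz": 0,"spin": 0,"grip": 5},{"dx": 0,"dy": 0,"dz": 0,"spin": 0,"grip": 5}], "squeeze": 5}}

```text
time_s: 23.17
tcp_pos: [0.564, 0.097, 0.0569]
eef_rot: [-180.0, -0.0, 1.1]
contact_force: [0.4, -0.6, 0.3]
gripper_width: 0.0045
```

Emit:
{"fn": "servo_tool", "kwargs": {"targets": [{"dx": 0,"dy": 0,"dz": 0,"spin": 0,"grip": 15},{"dx": 0,"dy": 0,"dz": 0,"spin": 0,"grip": 40},{"dx": 0,"dy": 0,"dz": 0,"spin": 0,"grip": 40},{"dx": 0,"dy": 0,"dz": 0,"spin": 0,"grip": 40},{"dx": 0,"dy": 0,"dz": -0.2,"spin": 0,"grip": 40},{"dx": 0,"dy": 0,"dz": -0.4,"spin": 0,"grip": 40},{"dx": 0,"dy": 0,"dz": -0.6,"spin": 0,"grip": 40},{"dx": 0,"dy": 0,"dz": -0.8,"spin": 0,"grip": 40},{"dx": 0,"dy": 0,"dz": -0.8,"spin": 0,"grip": 40},{"dx": 0,"dy": 0,"dz": -0.8,"spin": 0,"grip": 40}]}}

```text
time_s: 24.0
tcp_pos: [0.5638, 0.0969, 0.0486]
eef_rot: [180.0, 0.0, 1.1]
contact_force: [0.7, 0.6, 0.2]
gripper_width: 0.0352
```

```bash
python3 - <<'E'
from h import *
stat(6)
E
```

```text
24.3 [0.564 0.097 0.049] [-1.8e+02 -1.0e-02  1.1e+00] w 0.0348 F,M [-0.29   0.198  0.019 -0.109  0.035  0.003]
```

Emit:
{"fn": "servo_tool", "kwargs": {"targets": [{"dx": 0,"dy": 0,"dz": 0,"spin": 0,"grip": 30},{"dx": 0,"dy": 0,"dz": 0,"spin": 0,"grip": 25},{"dx": 0,"dy": 0,"dz": 0,"spin": 0,"grip": 20},{"dx": 0,"dy": 0,"dz": 0,"spin": 0,"grip": 15},{"dx": 0,"dy": 0,"dz": 0,"spin": 0,"grip": 12},{"dx": 0,"dy": 0,"dz": 0,"spin": 0,"grip": 9},{"dx": 0,"dy": 0,"dz": 0,"spin": 0,"grip": 5},{"dx": 0,"dy": 0,"dz": 0,"spin": 0,"grip": 5},{"dx": 0,"dy": 0,"dz": 0,"spin": 0,"grip": 5},{"dx": 0,"dy": 0,"dz": 0,"spin": 0,"grip": 5}], "squeeze": 5}}

```text
time_s: 25.13
tcp_pos: [0.564, 0.097, 0.0489]
eef_rot: [180.0, 0.0, 1.1]
contact_force: [0.0, -0.4, 0.1]
gripper_width: 0.0081
```

Emit:
{"fn": "servo_tool", "kwargs": {"targets": [{"dx": 0,"dy": 0,"dz": 0,"spin": 0,"grip": 20},{"dx": 0,"dy": 0,"dz": 0,"spin": 0,"grip": 30},{"dx": 0,"dy": 0,"dz": -0.1,"spin": 0,"grip": 30},{"dx": 0,"dy": 0,"dz": -0.2,"spin": 0,"grip": 30},{"dx": 0,"dy": 0,"dz": -0.3,"spin": 0,"grip": 30},{"dx": 0,"dy": 0,"dz": -0.4,"spin": 0,"grip": 30},{"dx": 0,"dy": 0,"dz": -0.5,"spin": 0,"grip": 30},{"dx": 0,"dy": 0,"dz": -0.6,"spin": 0,"grip": 30},{"dx": 0,"dy": 0,"dz": -0.6,"spin": 0,"grip": 30},{"dx": 0,"dy": 0,"dz": -0.6,"spin": 0,"grip": 30}]}}

```text
time_s: 25.97
tcp_pos: [0.5639, 0.0969, 0.0428]
eef_rot: [180.0, 0.0, 1.1]
contact_force: [-0.4, 0.4, -0.7]
gripper_width: 0.0265
```

```bash
python3 - <<'E'
from h import *
stat(4)
E
```

```text
26.1667 [0.564  0.097  0.0429] [-180.    -0.     1.1] w 0.0262 F,M [ 0.205 -0.242 -0.371 -0.111  0.045 -0.001]
```

Emit:
{"fn": "servo_tool", "kwargs": {"targets": [{"dx": 0,"dy": 0,"dz": -0.1,"spin": 0,"grip": 30},{"dx": 0,"dy": 0,"dz": -0.2,"spin": 0,"grip": 30},{"dx": 0,"dy": 0,"dz": -0.3,"spin": 0,"grip": 30},{"dx": 0,"dy": 0,"dz": -0.4,"spin": 0,"grip": 30},{"dx": 0,"dy": 0,"dz": -0.5,"spin": 0,"grip": 30},{"dx": 0,"dy": 0,"dz": -0.5,"spin": 0,"grip": 20},{"dx": 0,"dy": 0,"dz": -0.5,"spin": 0,"grip": 12},{"dx": 0,"dy": 0,"dz": -0.5,"spin": 0,"grip": 5},{"dx": 0,"dy": 0,"dz": -0.5,"spin": 0,"grip": 5},{"dx": 0,"dy": 0,"dz": -0.5,"spin": 0,"grip": 0}], "squeeze": 10}}

```text
time_s: 27.0
tcp_pos: [0.564, 0.0969, 0.0379]
eef_rot: [180.0, -0.0, 1.1]
contact_force: [-0.5, -0.6, -0.2]
gripper_width: 0.0078
```

```bash
python3 - <<'E'
from h import *
stat(4)
E
```

```text
27.2 [0.564  0.097  0.0379] [ 1.80e+02 -1.00e-02  1.11e+00] w 0.0081 F,M [-0.026 -0.113  0.064 -0.188 -0.037  0.09 ]
```

Emit:
{"fn": "servo_tool", "kwargs": {"targets": [{"dx": 0,"dy": 0,"dz": 0,"spin": 0,"grip": 0},{"dx": 0,"dy": 0,"dz": 0,"spin": 0,"grip": 0},{"dx": 0,"dy": 0,"dz": 0,"spin": 0,"grip": 0},{"dx": 0,"dy": 0,"dz": 0.1,"spin": 0,"grip": 0},{"dx": 0,"dy": 0,"dz": 0.3,"spin": 0,"grip": 0},{"dx": 0,"dy": 0,"dz": 0.5,"spin": 0,"grip": 0},{"dx": 0,"dy": 0,"dz": 0.8,"spin": 0,"grip": 0},{"dx": 0,"dy": 0,"dz": 1,"spin": 0,"grip": 0},{"dx": 0,"dy": 0,"dz": 1.2,"spin": 0,"grip": 0},{"dx": 0,"dy": 0,"dz": 1.2,"spin": 0,"grip": 0}], "squeeze": 60}}

```text
time_s: 28.03
tcp_pos: [0.5642, 0.0971, 0.0504]
eef_rot: [-180.0, -0.0, 1.1]
contact_force: [0.7, 0.2, -4.8]
gripper_width: 0.0072
```

```bash
cat >> h.py <<'E'
def tilt(cam="scene",grip=None,yaw=-88.8,th=(-5,0,4,8,14,20)):
    """match blue pixels against the projected tray for several tilts: prints the IoU-like score"""
    a,m=tray_mask(cam);m=m>0
    s=r.get_state();g=np.array(s["tcp_pos"]) if grip is None else np.array(grip)
    return a,m,g
E
python3 - <<'E'
from h import *
stat(8)
a=r.capture("scene");cv2.imwrite("pics/14.png",a)
sym=lambda p:"Y" if p[2]>p[0]*1.8 and p[1]>p[0]*1.5 and p[2]>60 else("B" if p[0]>p[2]*1.5 and p[0]>40 else("G" if p[1]>1.3*p[2] and p[1]>1.2*p[0] else("." if p.max()<55 else("g" if p.max()<150 else "W"))))
for v in range(172,246,2):print(v,"".join(sym(a[v,u].astype(int)) for u in range(235,330)))
y0=.097
def pt(x,y,z,th,H):
    c,s=np.cos(th),np.sin(th);X=x+.076;Z=z-.076
    f=X*c+Z*s;u=-X*s+Z*c
    return [.564+y+f*.021,y0-f+y*.021,H+u]
for H in(.079,.085,.091):
  for th in(0,3,6):
    t=np.radians(th);print(H,th,proj("scene",[pt(.08,s*.053,0.034,t,H) for s in(-1,1)]+[pt(.08,s*.055,0,t,H) for s in(-1,1)]+[pt(-.08,.055,0,t,H)]).round(1).tolist())
E
```

```text
28.4333 [0.5639 0.097  0.0498] [1.7999e+02 1.0000e-02 1.1000e+00] w 0.0076 F,M [-0.016 -0.175 -4.494  0.169  0.046 -0.009]
172 WWWWWWWWWWWWWWWWWWWWWWWWWWWWWWWWWWWWWWWWWWWgg..................................................
174 WWWWWWWWWWWWWWWWWWWWWWWWWWWWWWWWWWWWWWWWWWg..............ggg....ggg............................
176 WWWWWWWWWWWWWWWWWWWWWWWWWWWWWWWWWWWWWWWWggg.....................gg.g...........................
178 WWWWWWWWWWWWWWWWWWWWWWWWWWWWWWWWWWWWWWWgg....................gg.gWWWggg..............G.........
180 WWWWWWWWWWWWWWWWWWWWWWWWWWWWWWWWWWWWWgg...gg.................g..gWWWWgggg..............G....ggg
182 WWWWWWWWWWWWWWWWWWWWWWWWWWWWWWWWWWWgBB......................ggg.gWWWggggggggggggggggggggggggggg
184 WWWWWWWWWWWWWWWWWWWWWWWWWWWWWWWWWWGGB...........................gWWg..ggggggggggggggggggggggggg
186 WWWWWWWWWWWWWWWWWWWWWWWWWWWWWWWWgGGGGggggg..........G.................ggggggggggggggggggggggggg
188 WWWWWWWWWWWWWWWWWWWWWWWWWWWWWWWgGGGGGBBgggggg...........Bgggg.........ggggggggggggggggggggggggg
190 WWWWWWWWWWWWWWWWWWWWWWWWWWWWWWGGGGGBBBBBggggg......ggg..BBBBBBg........gg
[... 2823 characters left out ...]
72.2, 184.8], [252.5, 214.7], [273.9, 192.0], [253.8, 222.8], [309.4, 244.4]]
0.079 6 [[273.3, 186.9], [253.7, 216.9], [275.5, 194.3], [255.7, 225.1], [310.8, 244.9]]
0.085 0 [[271.1, 181.2], [251.1, 211.3], [272.2, 188.4], [251.9, 219.3], [308.0, 242.7]]
0.085 3 [[272.1, 183.4], [252.3, 213.4], [273.7, 190.7], [253.6, 221.6], [309.4, 243.2]]
0.085 6 [[273.2, 185.6], [253.5, 215.6], [275.4, 193.0], [255.5, 223.9], [310.9, 243.7]]
0.091 0 [[271.0, 179.8], [250.9, 209.9], [272.1, 187.0], [251.7, 218.0], [308.0, 241.4]]
0.091 3 [[272.0, 182.0], [252.1, 212.1], [273.6, 189.4], [253.4, 220.3], [309.4, 242.0]]
0.091 6 [[273.1, 184.2], [253.3, 214.3], [275.3, 191.7], [255.3, 222.6], [310.9, 242.5]]
```

The face grip carries the full weight (about 4.4 N) and the tray stays within about 3° of level. Now I'll lift it and carry it into the lot box.

Emit:
{"fn": "servo_tool", "kwargs": {"targets": [{"dx": 0,"dy": 0,"dz": 0.3,"spin": 0,"grip": 0},{"dx": 0,"dy": 0,"dz": 1,"spin": 0,"grip": 0},{"dx": 0,"dy": 0,"dz": 2.2,"spin": 0,"grip": 0},{"dx": 0,"dy": 0,"dz": 3.8,"spin": 0,"grip": 0},{"dx": 0,"dy": 0,"dz": 5.6,"spin": 0,"grip": 0},{"dx": 0,"dy": 0,"dz": 7.4,"spin": 0,"grip": 0},{"dx": 0,"dy": 0,"dz": 9.2,"spin": 0,"grip": 0},{"dx": 0,"dy": 0,"dz": 10.8,"spin": 0,"grip": 0},{"dx": 0,"dy": 0,"dz": 12,"spin": 0,"grip": 0},{"dx": 0,"dy": 0,"dz": 12.7,"spin": 0,"grip": 0}]}}

```text
time_s: 29.32
tcp_pos: [0.5647, 0.0972, 0.1794]
eef_rot: [-179.9, -0.2, 1.1]
contact_force: [0.5, -0.5, -4.1]
gripper_width: 0.0078
```

```bash
python3 - <<'E'
from h import *
stat(4)
y0=.097
def pt(x,y,z,th,H):
    c,s=np.cos(th),np.sin(th);X=x+.076;Z=z-.076
    f=X*c+Z*s;u=-X*s+Z*c
    return [.564+y+f*.021,y0-f+y*.021,H+u]
H=r.get_state()["tcp_pos"][2]+.041
a=r.capture("scene")
m=cv2.inRange(cv2.cvtColor(a,cv2.COLOR_BGR2HSV),(108,120,30),(128,255,255))[:300,:345]
v,u=np.nonzero(m);i=np.argmin(u);print("leftmost blue",u[i],v[i],len(u))
for th in(0,3,6,10,15):
    t=np.radians(th);print(th,proj("scene",[pt(.08,.055,0.034,t,H),pt(.08,.055,0,t,H),pt(-.08,.055,0,t,H)]).round(1).tolist())
r.cut_out
for n in("car_red","car_yellow","car_green","car_white"):
  for d in r.cut_out(n,"scene")[:2]:print(n,round(d["p"],2),np.round(d["extent"]))
E
```

```text
29.5167 [0.5635 0.097  0.1764] [-1.7999e+02  4.0000e-02  1.0900e+00] w 0.0076 F,M [ 0.097  0.804 -3.982  0.164  0.016  0.007]
leftmost blue 0 90 1444
0 [[245.5, 179.7], [247.0, 188.5], [308.1, 213.1]]
3 [[246.8, 182.2], [248.8, 191.2], [309.6, 213.6]]
6 [[248.2, 184.7], [250.8, 193.8], [311.2, 214.1]]
10 [[250.2, 188.0], [253.7, 197.3], [313.3, 214.7]]
15 [[253.1, 192.2], [257.5, 201.5], [315.8, 215.3]]
car_yellow 0.52 [292. 170. 308. 185.]
car_green 0.73 [260. 179. 274. 188.]
car_white 0.74 [275. 163. 290. 176.]
```

Emit:
{"fn": "servo_tool", "kwargs": {"targets": [{"dx": 0,"dy": -0.3,"dz": 0,"spin": -0.02,"grip": 0},{"dx": 0,"dy": -1,"dz": 0,"spin": -0.06,"grip": 0},{"dx": 0,"dy": -2,"dz": 0,"spin": -0.12,"grip": 0},{"dx": 0,"dy": -3.3,"dz": 0,"spin": -0.18,"grip": 0},{"dx": 0,"dy": -4.9,"dz": 0,"spin": -0.24,"grip": 0},{"dx": 0,"dy": -6.5,"dz": 0,"spin": -0.3,"grip": 0},{"dx": 0,"dy": -8.2,"dz": 0,"spin": -0.36,"grip": 0},{"dx": 0,"dy": -9.9,"dz": 0,"spin": -0.42,"grip": 0},{"dx": 0,"dy": -11.6,"dz": 0,"spin": -0.48,"grip": 0},{"dx": 0,"dy": -13.3,"dz": 0,"spin": -0.54,"grip": 0}]}}

```text
time_s: 30.6
tcp_pos: [0.5638, -0.0371, 0.1767]
eef_rot: [180.0, 0.0, -30.1]
contact_force: [0.3, -1.0, -4.3]
gripper_width: 0.0076
```

Emit:
{"fn": "servo_tool", "kwargs": {"targets": [{"dx": 0,"dy": -1.7,"dz": 0,"spin": -0.06,"grip": 0},{"dx": 0,"dy": -3.4,"dz": 0,"spin": -0.12,"grip": 0},{"dx": 0,"dy": -5.1,"dz": 0,"spin": -0.18,"grip": 0},{"dx": -0.2,"dy": -6.8,"dz": 0,"spin": -0.24,"grip": 0},{"dx": -0.4,"dy": -8.5,"dz": 0,"spin": -0.3,"grip": 0},{"dx": -0.6,"dy": -10.2,"dz": 0,"spin": -0.36,"grip": 0},{"dx": -0.8,"dy": -11.9,"dz": 0,"spin": -0.42,"grip": 0},{"dx": -1,"dy": -13.6,"dz": 0,"spin": -0.48,"grip": 0},{"dx": -1.2,"dy": -15.3,"dz": 0,"spin": -0.54,"grip": 0},{"dx": -1.4,"dy": -17,"dz": 0,"spin": -0.6,"grip": 0}]}}

```text
time_s: 31.43
tcp_pos: [0.5497, -0.2071, 0.1767]
eef_rot: [180.0, 0.0, -64.4]
contact_force: [-0.4, -0.1, -3.5]
gripper_width: 0.0075
```

Emit:
{"fn": "servo_tool", "kwargs": {"targets": [{"dx": 0,"dy": -1.7,"dz": 0,"spin": -0.06,"grip": 0},{"dx": 0,"dy": -3.4,"dz": 0,"spin": -0.12,"grip": 0},{"dx": 0,"dy": -5.1,"dz": 0,"spin": -0.18,"grip": 0},{"dx": 0,"dy": -6.7,"dz": 0,"spin": -0.24,"grip": 0},{"dx": 0,"dy": -8.1,"dz": 0,"spin": -0.3,"grip": 0},{"dx": 0,"dy": -9.3,"dz": 0,"spin": -0.36,"grip": 0},{"dx": 0,"dy": -10.1,"dz": 0,"spin": -0.42,"grip": 0},{"dx": 0,"dy": -10.6,"dz": 0,"spin": -0.47,"grip": 0},{"dx": 0,"dy": -10.7,"dz": 0,"spin": -0.5,"grip": 0},{"dx": 0,"dy": -10.7,"dz": 0,"spin": -0.5,"grip": 0}]}}

```text
time_s: 32.27
tcp_pos: [0.5497, -0.3137, 0.1764]
eef_rot: [180.0, -0.0, -93.0]
contact_force: [-0.7, 0.4, -4.3]
gripper_width: 0.0076
```

```bash
cat >> h.py <<'E'
sym=lambda p:"Y" if p[2]>p[0]*1.8 and p[1]>p[0]*1.5 and p[2]>60 else("R" if p[2]>2*p[1] and p[2]>60 else("B" if p[0]>p[2]*1.5 and p[0]>40 else("G" if p[1]>1.3*p[2] and p[1]>1.2*p[0] else("." if p.max()<55 else("g" if p.max()<150 else "W")))))
def show(a,r0,r1,c0,c1,sv=2,su=1):
    for v in range(r0,r1,sv):print(v,"".join(sym(a[v,u].astype(int)) for u in range(c0,c1,su)))
E
python3 - <<'E'
from h import *
stat(3)
a=r.capture("wrist");cv2.imwrite("pics/15.png",a)
s=r.get_state();print(s["joints"].round(1))
for d in r.cut_out("lot_box","wrist"):print(d["p"],np.round(d["extent"]),cv2.minAreaRect(np.argwhere(d["mask"])[:,::-1].astype(np.int32)))
c,q=np.cos(-.05),np.sin(-.05)
print(proj("wrist",[[.486+c*x-q*y,-.310+q*x+c*y,.1] for x in(-.11,.11) for y in(-.1,.1)]).round(0).tolist())
show(a,0,250,120,560,7,4)
E
```

```text
32.4167 [ 0.5499 -0.313   0.1767] [179.99  -0.   -92.82] w 0.0073 F,M [-5.900e-02  9.900e-02 -3.757e+00 -1.000e-03 -2.770e-01 -4.000e-03]
[-12.   17.5  -7.    0.  -65.5   9.2]
0.66 [275.  86. 533. 236.] ((402.85552978515625, 160.02163696289062), (145.421630859375, 260.1617126464844), 89.24615478515625)
0.17 [112. 252. 178. 321.] ((144.78378295898438, 287.20269775390625), (61.48522186279297, 77.10311889648438), 80.53767395019531)
[[529.0, 88.0], [491.0, 297.0], [266.0, 87.0], [276.0, 297.0]]
0 WWWWWWWWWWWWWWWWWWWWWWWWWWWWWWWWWWWWWWWWWWWWWWWWWWWWWWWWWWWWWWWWWWWWWWWWWWWWWWWWWWWWWWWWWWWWWWWWWWWWWWWWWWWWWW
7 WWWWWWWWWWWWWWWWWWWWWWWWWWWWWWWWWWWWWWWWWWWWWWWWWWWWWWWWWWWWWWWWWWWWWWWWWWWWWWWWWWWWWWWWWWWWWWWWWWWWWWWWWWWWWW
14 WWWWWWWWWWWWWWWWWWWWWWWWWWWWWWWWWWWWWWWWWWWWWWWWWWWWWWWWWWWWWWWWWWWWWWWWWWWWWWWWWWWWWWWWWWWWWWWWWWWWWWWWWWWWWW
21 WWWWWWWWWWWWWWWWWWWWWWWWWWWWWWWWWWWWWWWWWWWWWWWWWWWWWWWWWWWWWWWWWWWWWWWWWWWWWWWWWWWWWWWWWWWWWWWWWWWWWWWWWWWWWW
28 WWWWWWWWWWWWWWWWWWWWWWWWWWWWWWWWWWWWWWWWWWWWWWWWWWWWWWWWWWWWWWWWWWWWWWWWWWWWWWWWWWWWWWWWWWWWWWWWWWWWWWWWWWWWWW
35 WWWWWWWWWWWWWWWWWWWWWWWWWWWWWWWWW
[... 2818 characters left out ...]
.ggggWWWWW
210 WWWWWWWWWWWWWWWWWWWWWWWWWWWWWWWWWWWWggggYYgYYYYYYYYY.BBBBBBBBBBBBBBBBBBBBBBBBBBBBBBBBBBggGGBGBBBBB..gggggWWWWW
217 WWWWWWWWWWWWWWWWWWWWWWWWWWWWWWWWWWWWggggYYYYYYYYYYYYYBBBBBBBBBBBBBBBBBBBBBBBBBBBBBBBBBBBBBBBBBBBBB..ggggWWWWWW
224 WWWWWWWWWWWWWWWWWWWWWWWWWWWWWWWWWWWWggggYYYYYYYYYYYYYBBBBBBBBBBBBBBBBBBBBBBBBBBBBBBBBBBBBBBBBBBBBB.gggggWWWWWW
231 WWWWWWWWWWWWWWWWWWWWW........................YYYgYYYYBBBB........................BBBBBBBBBBB....G..gggggWWWWWW
238 WWWWWWWWWWWWWWWWWWW..........................ggg.YYYYGggg..........................ggBB....B......G.......WWWW
245 WWWWWWWWWWWWWWWWW............................ggG.YYYY.ggg...........................ggggWWWW.....GG..........W
```

Emit:
{"fn": "servo_tool", "kwargs": {"targets": [{"dx": 0,"dy": 0,"dz": -0.4,"spin": 0,"grip": 0},{"dx": 0,"dy": 0,"dz": -1.2,"spin": 0,"grip": 0},{"dx": 0,"dy": 0,"dz": -2.6,"spin": 0,"grip": 0},{"dx": 0,"dy": 0,"dz": -4.2,"spin": 0,"grip": 0},{"dx": 0,"dy": 0,"dz": -5.9,"spin": 0,"grip": 0},{"dx": 0,"dy": 0,"dz": -7.6,"spin": 0,"grip": 0},{"dx": 0,"dy": 0,"dz": -9.2,"spin": 0,"grip": 0},{"dx": 0,"dy": 0,"dz": -10.6,"spin": 0,"grip": 0},{"dx": 0,"dy": 0,"dz": -11.6,"spin": 0,"grip": 0},{"dx": 0,"dy": 0,"dz": -12.2,"spin": 0,"grip": 0}]}}

```text
time_s: 33.35
tcp_pos: [0.5491, -0.3127, 0.0529]
eef_rot: [179.9, 0.0, -92.9]
contact_force: [-0.4, 0.1, -4.1]
gripper_width: 0.0076
```

Emit:
{"fn": "servo_tool", "kwargs": {"targets": [{"dx": 0,"dy": 0,"dz": -0.3,"spin": 0,"grip": 0},{"dx": 0,"dy": 0,"dz": -0.6,"spin": 0,"grip": 0},{"dx": 0,"dy": 0,"dz": -0.9,"spin": 0,"grip": 0},{"dx": 0,"dy": 0,"dz": -1.1,"spin": 0,"grip": 0},{"dx": 0,"dy": 0,"dz": -1.2,"spin": 0,"grip": 0},{"dx": 0,"dy": 0,"dz": -1.3,"spin": 0,"grip": 0},{"dx": 0,"dy": 0,"dz": -1.4,"spin": 0,"grip": 0},{"dx": 0,"dy": 0,"dz": -1.4,"spin": 0,"grip": 0},{"dx": 0,"dy": 0,"dz": -1.4,"spin": 0,"grip": 0},{"dx": 0,"dy": 0,"dz": -1.4,"spin": 0,"grip": 0}]}}

```text
time_s: 34.18
tcp_pos: [0.5504, -0.3131, 0.0413]
eef_rot: [-180.0, -0.0, -92.9]
contact_force: [1.6, -0.8, -1.8]
gripper_width: 0.0071
```

Emit:
{"fn": "servo_tool", "kwargs": {"targets": [{"dx": 0,"dy": 0,"dz": 0,"spin": 0,"grip": 10},{"dx": 0,"dy": 0,"dz": 0,"spin": 0,"grip": 14},{"dx": 0,"dy": 0,"dz": 0,"spin": 0,"grip": 20},{"dx": 0,"dy": 0,"dz": 0,"spin": 0,"grip": 20},{"dx": 0,"dy": 0,"dz": 0.5,"spin": 0,"grip": 20},{"dx": 0,"dy": 0,"dz": 2,"spin": 0,"grip": 20},{"dx": 0,"dy": 0,"dz": 4.5,"spin": 0,"grip": 20},{"dx": 0,"dy": 0,"dz": 7.5,"spin": 0,"grip": 20},{"dx": 0,"dy": 0,"dz": 9.5,"spin": -0.1,"grip": 20},{"dx": 0,"dy": 0,"dz": 10,"spin": -0.22,"grip": 50}], "squeeze": 10}}

```text
time_s: 35.02
tcp_pos: [0.552, -0.314, 0.1459]
eef_rot: [-179.6, -0.1, -105.7]
contact_force: [0.3, -0.1, 0.9]
gripper_width: 0.0204
```

Emit:
{"fn": "servo_tool", "kwargs": {"targets": [{"dx": 0,"dy": 0,"dz": 0,"spin": -0.12,"grip": 100},{"dx": 0,"dy": 0,"dz": 0,"spin": -0.24,"grip": 100},{"dx": 0,"dy": 0,"dz": 0,"spin": -0.36,"grip": 100},{"dx": 0,"dy": 0,"dz": 0,"spin": -0.48,"grip": 100},{"dx": 0,"dy": 0,"dz": 0,"spin": -0.6,"grip": 100},{"dx": 0,"dy": 0,"dz": 0,"spin": -0.72,"grip": 100},{"dx": 0,"dy": 0,"dz": 0,"spin": -0.84,"grip": 100},{"dx": 0,"dy": 0,"dz": 0,"spin": -0.96,"grip": 100},{"dx": 0,"dy": 0,"dz": 0,"spin": -1.08,"grip": 100},{"dx": 0,"dy": 0,"dz": 0,"spin": -1.2,"grip": 100}]}}

```text
time_s: 35.85
tcp_pos: [0.5499, -0.3131, 0.1413]
eef_rot: [-180.0, 0.0, -174.6]
contact_force: [0.1, 0.3, -0.4]
gripper_width: 0.0849
```

Emit:
{"fn": "servo_tool", "kwargs": {"targets": [{"dx": 0,"dy": 0,"dz": 0,"spin": -0.1,"grip": 100},{"dx": 0,"dy": 0,"dz": 0,"spin": -0.15,"grip": 100},{"dx": 0,"dy": 0,"dz": 0,"spin": -0.15,"grip": 100},{"dx": 0,"dy": 0,"dz": 0,"spin": -0.15,"grip": 100},{"dx": 0,"dy": 0,"dz": -0.5,"spin": -0.15,"grip": 100},{"dx": 0,"dy": 0,"dz": -1,"spin": -0.15,"grip": 100},{"dx": 0,"dy": 0,"dz": -1.5,"spin": -0.15,"grip": 100},{"dx": 0,"dy": 0,"dz": -1.5,"spin": -0.15,"grip": 100},{"dx": 0,"dy": 0,"dz": -1.5,"spin": -0.15,"grip": 100},{"dx": 0,"dy": 0,"dz": -1.5,"spin": -0.15,"grip": 100}]}}

```text
time_s: 36.68
tcp_pos: [0.55, -0.313, 0.1257]
eef_rot: [-180.0, -0.0, 177.2]
contact_force: [0.9, 0.5, 0.4]
gripper_width: 0.0878
```

```bash
python3 - <<'E'
from h import *
stat(2)
a=r.capture("wrist");cv2.imwrite("pics/16.png",a)
for d in r.cut_out("tray_tab","wrist"):
    v,u=np.nonzero(d["mask"]);print(round(d["p"],2),np.round(d["extent"]),ray("wrist",u.mean(),v.mean(),.07).round(4))
print(proj("wrist",[[.55,-.313+y,.082] for y in(-.025,.025)]).round(0).tolist())
show(a,20,250,200,460,5,3)
E
```

```text
36.7833 [ 0.5501 -0.3131  0.126 ] [-1.7999e+02  1.0000e-02  1.7719e+02] w 0.0876 F,M [-0.047 -0.133 -0.714 -0.055 -0.08  -0.013]
0.65 [292. 196. 350. 218.] [ 0.5479 -0.3124  0.07  ]
[[291.0, 215.0], [352.0, 212.0]]
20 gYYYYgYYYYYYYYYYYYYBBYYYYYYYYYYYYYYYYYYYYYYYYYYYYYYYYYYYYYYYYBBgYYYYYYYYYYYYYYYYYYYYYYY
25 YYYYYYYYYYYYYYYYYYYBBBYYYYYYYYYYYYYYYYYYYYYYYYYYYYYYYYYYYYYYBBBYYYYYYYYYYYYYYYYYYYYYYYY
30 gYgYgYgYYYYYYYYYYYYBBBBBBBBBBBBBBBBBBBBBBBBBBBBBBBBBBBBBBBBBBBBYYYYYYYYYYYYYYYYYYYYYYYg
35 YYYYYYYYYYYYYYYYYYYBBBBBBBBBBBBBBBBBBBBBBBBBBBBBBBBBBBBBBBBBBBBYYYYYYYYYYYYYYYYYYYYYYYY
40 gYYYYYYYYYgYYYYYYYYBBBBBBBBBBBBBBBBBBBBBBBBBBBBBBBBBBBBBBBBBBBBYYYYYYYYYYYYYYYYYYYYYYYY
45 YYYYYYgYYYYYYYYYYYYBBBBBBBBBBBBBBBBBBBBBBBBBBBBBBBBBBBBBBBBBBBBYYYYYYYYYYYYYYYYYYYYYYYY
50 YYYYYYYYgYYYYYYYYYYBBBBBBBBBBBBBBBBBBBBBBBBBBBBBBBBBBBBBBBBBBBBYYYYYYYYYYYYYYYYYYYYYYYY
55 YYYYYYYYYYYYYYYYYYYgBBBBBBBBBGGGGGGGBBBBBBBBBBBBBBBBBBBBBBBBBBBYYYYYYYYYYYYYYYYYYYYYYYY
60 YYYYYYgYYYYYYYYYYYYgBBBBBBBB.GGGGGGGB.BBBBBBBBBWWWWWWWWBBBBBBBBYYYYYYYYYYYYYYYYYYYYYYYY
65 YYgYYYYYYYYYYYYYYYYWBBBBBBBB.GGGGGGGB.BBBBBBBB.WWWWWWWW.BBBBBBg
[... 2630 characters left out ...]
YYYYYYYYYYYYYYYYYYYYYYYYYYYYYYYYYYYYYYYYYYYYYYYYYYYYYYWW
215 YYYYYYYYYYYYYYYYYYYYYYYYYYYYYYYYYYYYYYYYYYYYYYYYYYYYYYYYYYYYYYYYYYYYYYYYYYYgYYYYYYYYYWW
220 YYYYYYYYYYYgYYYYYYYYYYYYYYYYYYYYYYYYYYYgYYYYYYYYYYYYgYYYYYYYYYYYYYYYYYYYYYYgYYYgYYYYgWW
225 YYYYYYYYYYYgYYYYYYYYYYYYYYYYggYYYYYYYYYYYYYYYYgYYYYYYYYYYYYYYYYYgYYYYYYYYYYYYYYYYYYYgWW
230 YYYYYYYYYgYYYYYYYYYYYYYgYYYYYYYgYYYYYYYYYYYYYYYYYYYYYYYYYYYYYYgYYYYYYYYYYYYYYgYYgYYYWWW
235 YYYYggggggggg...YYYgYYYYYYgYYYYYYYYgYYYYYYYYYYYYYYYYYYYYYYYYYYYYYY.G.gggggggggYYYYYYWWW
240 YYYYgggggggg....YYYYYYYYYYgYYYYYYYYYYYYYYYYgYYYgYYYgYYYYYYYYYYYYYYG...ggggggggYgYYYYWWW
245 YYggggggggg.....YYYYYgYYYYYYYYgYYYYYYYYYYgYYYYYYYYYYYYYYYYYYYYYgYY.....gggggggggYYYgWWW
```

Emit:
{"fn": "servo_tool", "kwargs": {"targets": [{"dx": 0,"dy": 0,"dz": -1,"spin": 0,"grip": 100},{"dx": 0,"dy": 0,"dz": -3,"spin": 0,"grip": 100},{"dx": 0,"dy": 0,"dz": -5,"spin": 0,"grip": 100},{"dx": 0,"dy": 0,"dz": -6.8,"spin": 0,"grip": 100},{"dx": 0,"dy": 0,"dz": -7.8,"spin": 0,"grip": 90},{"dx": 0,"dy": 0,"dz": -8.3,"spin": 0,"grip": 80},{"dx": 0,"dy": 0,"dz": -8.3,"spin": 0,"grip": 70},{"dx": 0,"dy": 0,"dz": -8.3,"spin": 0,"grip": 64},{"dx": 0,"dy": 0,"dz": -8.3,"spin": 0,"grip": 60},{"dx": 0,"dy": 0,"dz": -8.3,"spin": 0,"grip": 57}], "squeeze": 20}}

```text
time_s: 37.72
tcp_pos: [0.5508, -0.3132, 0.044]
eef_rot: [-180.0, 0.1, 177.2]
contact_force: [-0.4, 0.4, 0.5]
gripper_width: 0.0537
```

Emit:
{"fn": "servo_tool", "kwargs": {"targets": [{"dx": 0,"dy": 0,"dz": 0,"spin": 0,"grip": 54},{"dx": 0,"dy": 0,"dz": 0,"spin": 0,"grip": 40},{"dx": 0,"dy": 0,"dz": 0,"spin": 0,"grip": 20},{"dx": 0,"dy": 0,"dz": 0,"spin": 0,"grip": 0},{"dx": 0,"dy": 0,"dz": 0,"spin": 0,"grip": 0},{"dx": 0,"dy": 0,"dz": 0,"spin": 0,"grip": 0},{"dx": 0,"dy": 0,"dz": 0.3,"spin": 0,"grip": 0},{"dx": 0,"dy": 0,"dz": 0.8,"spin": 0,"grip": 0},{"dx": -0.2,"dy": 0,"dz": 1.5,"spin": 0,"grip": 0},{"dx": -0.3,"dy": 0,"dz": 2.2,"spin": 0,"grip": 0}], "squeeze": 20}}

```text
time_s: 38.55
tcp_pos: [0.5461, -0.3128, 0.0648]
eef_rot: [180.0, -0.1, 177.2]
contact_force: [-0.5, -0.5, -3.9]
gripper_width: 0.0494
```

Emit:
{"fn": "servo_tool", "kwargs": {"targets": [{"dx": -0.2,"dy": 0,"dz": 0.8,"spin": 0,"grip": 0},{"dx": -0.4,"dy": 0,"dz": 1.6,"spin": 0,"grip": 0},{"dx": -0.6,"dy": 0,"dz": 2.4,"spin": 0,"grip": 0},{"dx": -0.8,"dy": 0,"dz": 3.2,"spin": 0,"grip": 0},{"dx": -1,"dy": 0,"dz": 4,"spin": 0,"grip": 0},{"dx": -1.2,"dy": 0,"dz": 4.8,"spin": 0,"grip": 0},{"dx": -1.3,"dy": 0,"dz": 5.6,"spin": 0,"grip": 0},{"dx": -1.3,"dy": 0,"dz": 6.4,"spin": 0,"grip": 0},{"dx": -1.3,"dy": 0,"dz": 7.2,"spin": 0,"grip": 0},{"dx": -1.3,"dy": 0,"dz": 7.2,"spin": 0,"grip": 0}]}}

```text
time_s: 39.38
tcp_pos: [0.5352, -0.3135, 0.1392]
eef_rot: [-179.9, 0.2, 177.2]
contact_force: [0.2, 0.6, -2.6]
gripper_width: 0.0499
```

```bash
python3 - <<'E'
from h import *
stat(3)
a=r.capture("wrist");b=r.capture("scene");cv2.imwrite("pics/17.png",a);cv2.imwrite("pics/17s.png",b)
show(a,0,230,180,480,6,4)
show(b,80,195,130,260,4,2)
E
```

```text
39.5333 [ 0.534  -0.3129  0.1367] [179.99   0.   177.18] w 0.0496 F,M [ 0.104  0.187 -3.299 -0.051 -0.325 -0.012]
0 YYYYYgYYYYYYYYYYYYYYYYgYYYYggYYYYYYYgYYYYYYYYYYYYYYYYYYYYYYYYYYYYgYYYYYYYWW
6 YYYYYYYYYYYYYYgYgYYYYYYYYYYYgYYYYYYYgYYYYYYYYYYYYYYYYYYYYYYgYYYYYYYYgYYYYWW
12 YYYgYgYYYYggYYYYYYYYYYYYYYYYYYYYYYYYYgYYYgYYYYYYYYYYYYYYYYYYYYYYYYYYYYYYYWW
18 YYYgYYYYYYYYYggYYYYYYYYYYYgYYYYYYYYgYYYYYYYYYYYYYYYYYYYYgYYYYYYYYYYYYYYYYWW
24 YYYYYYYgYYYYYYYgYYYYYYYYYYYYYYYYYYYYgYYYYYYYYYgYYYYgYYYYYYYYYYYYYYYYYYYYYWW
30 YYYYgYYYYYYYYYYYYYYYYYgYYYYgYgYYYYgYgYYYYYYYYYYgYYYYgYgYYgYgYYYYYYYYYYYYYWW
36 YYYgYYYYgYYYYYYYYYYYYYYYYYYYYYYYYYYYYYYYYYYYYYYYYYYYYYYYYYYYYYYYYYYYYYYYWWW
42 YYYYYYYYYYYYYYYYYYYYYYYYYYYYYYYYYYYYYYYYYYYYYYYYYYYYYYYYYYYYYYYYYYYYgYYYWWW
48 YYgYYYYYYYYYYYYYYYYYYYYYYYYYYYYYYYYYYYYYYYYYYYYYYYYYYYYYYYYYYYYgYYYYYYYYWWW
54 YYYYgYYYYYYYYYYYYYYYYYYYYYYYYYYYYYYYYYYYYYYYYYYYYYYYYYYYYYYYYYYgYYgYYYYYWWW
60 YYYYYYYYYYYYYYYYYYYYYYYYYYYYYYYYYYYYYYYYYYYYYYYYYYYYYYYYYYYYYgYgYYYYYYYYWWW
66 YYYYYYYYYYYYYYgYYYYYYYYYYYYgGGGGYYYYYYYYYYYYYYYYYYYYYYYYYYYYYYYYYYYYYYYYWWW
72 WYYYYYYYYYgYYYYYYYYYYYYYYYYBGGGGG.YYY
[... 3439 characters left out ...]

156 WWWWWWWWGGGGGgggggggggggggggggggggggggggggg.ggg......ggggggWWWWWW
160 WWWWWWWWWgg.G.GGGggggggggggggggYgggggggggggg..GG.gggggggggWWWWWWW
164 WWWWWWWWWWggggg.GGGGG.gYggggggggggggggggggg.GGG..ggggggggggggWWWW
168 WWWWWWWWWWWWWWggggg..GGGGggggggggggggg.gg.G.G.ggggggggggggggggWWW
172 WWWWWWWWWWWWWWWWWWggggg..Gggggggggggggg.G.G..gggggggggggggggggggg
176 WWWWWWWWWWWWWWWWWWWWWWgggYgggggggGggg..G.G..ggggggggggggggggggggg
180 WWWWWWWWWWWWWWWWWWWWWWWWWWggggggggGGGGGG.gggggggggggggggggggggggg
184 WWWWWWWWWWWWWWWWWWWWWWWWWWWWWWgggggg.GG.ggggggggggggggggggggggggg
188 WWWWWWWWWWWWWWWWWWWWWWWWWWWWWWWWWWgggggggggggWWgggggggggggggggggg
192 WWWWWWWWWWWWWWWWWWWWWWWWWWWWWWWWWWWWWWggggggWWWWWWWWggggggggggggg
```

Emit:
{"fn": "servo_tool", "kwargs": {"targets": [{"dx": 0,"dy": 0,"dz": 0,"spin": 0,"grip": 0},{"dx": 0,"dy": 0,"dz": 0.2,"spin": 0,"grip": 0},{"dx": 0,"dy": 0,"dz": 0.5,"spin": 0,"grip": 0},{"dx": 0,"dy": 0,"dz": 0.8,"spin": 0,"grip": 0},{"dx": 0,"dy": 0,"dz": 1.2,"spin": 0,"grip": 0},{"dx": 0,"dy": 0,"dz": 1.6,"spin": 0,"grip": 0},{"dx": 0,"dy": 0,"dz": 2,"spin": 0,"grip": 0},{"dx": 0,"dy": 0,"dz": 2.4,"spin": 0,"grip": 0},{"dx": 0,"dy": 0,"dz": 2.4,"spin": 0,"grip": 0},{"dx": 0,"dy": 0,"dz": 2.4,"spin": 0,"grip": 0}], "squeeze": 8}}

```text
time_s: 40.47
tcp_pos: [0.5342, -0.3131, 0.1612]
eef_rot: [-180.0, 0.0, 177.2]
contact_force: [-0.3, 0.1, -3.4]
gripper_width: 0.0499
```

```bash
python3 - <<'E'
from h import *
stat(4)
a=r.capture("wrist");b=r.capture("scene");cv2.imwrite("pics/18.png",a)
show(a,40,230,180,480,6,4)
show(b,90,175,130,240,4,2)
E
```

```text
40.6667 [ 0.5338 -0.3129  0.1606] [ 1.7999e+02 -2.0000e-02  1.7718e+02] w 0.0501 F,M [ 4.900e-02 -2.690e-01 -3.432e+00 -6.300e-02 -2.030e-01  2.000e-03]
40 WWWYYYYYgYYYYYYYYYYYYYYYYYYYYYYYYYYYYYYYYYYYYYYYYYYYYYYYYYYgYYYYYYYYYWWWWWW
46 WWWYYYYYYYYgYYYYYYYYYYYYYYYYYYYYYYYYYYYYYYYYYYYYYYYYYYYYYYgYYYYYYgYYYWWWWWW
52 WWWYYYYYgYYYgYYYYYYYYYYYYYYYYYYYYYYYYYYYYYYYYYYYYYYYYYYYYYYYYYYYYYYYWWWWWWW
58 WWWWYYYYYYYYYYYYYYYYYYYYYYYYYYYYYYYYYYYYYYYYYYYYYYYYYYYYYYYYYYYYYYYYWWWWWWW
64 WWWWYYYYYYYYYYYYYYYYYYYYYYYYYYYYYYYYYYYYYYYYYYYYYYYYYYYYYYYYYYYYYYYYWWWWWWW
70 WWWWYYYYYYYYgYYgYYYYYYYYYYYYGGYYYYYYYYYYYYYYYYYYYYYYYYYYYYYYYYYYYYYYWWWWWWW
76 WWWWYYYYYYYYgYYYYYYYYYYYYYYgGGGGG.YYYYYYWWWWWYYYYYYYYYYYYYYYYYYYYYYYWWWWWWW
82 WWWWYYYYYYYYYYYYYYYYYYYYYYYgGGGGG.YYYYY.WWWWWgYYYYYYYYYYYYYYYgYYYYYYWWWWWWW
88 WWWWWYYYYYYYYYYYYgYYYYY.........G...............gYYYYYYYYYYYYYYYYYYWWWWWWWW
94 WWWWWYYgYYYYYYYYYYYYYYY..........................YYYYYYYYYYYYYYYYYYWWWWWWWW
100 WWWWWYYYYYYYYYYYggggggg..........................ggggggYYgYYYYYYYYYWWWWWWWW
106 WWWWWYYYYYYYYYYgggggggg..........................gggggggYYYYYYYYYYYWWWWWW
[... 2219 characters left out ...]
BBBBBBBgYYBBBBggggggGGG.GGgggggggggggggg
134 WWWWWWWWgg.BBBBBBBBBBBBBBBBBgRRRRgGGG....gggWWgggggg..g
138 WWWWWWgggg.g.ggBBBBBBBBBBBBBBBBBB..GG..gggggggg.ggggg..
142 WWWWWgggggggggg.ggggBBBBBBBBBBBBBBBB.BBB.ggggggggggg.G.
146 WWWWWWgggggggggggggYggggBBBBBBBBBBBBBBBBBBBB.gggggg.GGG
150 WWWWWWWgggggggggggYgggggggggg...BBBBBBBBBB.gggg.g.G.G.g
154 WWWWWWWgGGGgggggggggggggggggggggggggggg..gg.ggg.GGG.ggg
158 WWWWWWWWg.GGGGGgggggggggggggggggggggggggg.ggggGG.G..ggg
162 WWWWWWWWWgggg.GGGGGggggggggggggggggggggggggg..GG..ggggg
166 WWWWWWWWWWWWggggg.GG.GGGgggggggggggggg..gg.GGG.g.gggggg
170 WWWWWWWWWWWWWWWWggggg..G..gggggggggggggg.GG..gggggggggg
174 WWWWWWWWWWWWWWWWWWWWggggg..gggggggggg.g..GG.ggggggggggg
```

Emit:
{"fn": "servo_tool", "kwargs": {"targets": [{"dx": 0,"dy": 0,"dz": 0.3,"spin": 0,"grip": 0},{"dx": 0,"dy": 0,"dz": 0.6,"spin": 0,"grip": 0},{"dx": 0,"dy": 0,"dz": 1,"spin": 0,"grip": 0},{"dx": 0.5,"dy": 0,"dz": 1.4,"spin": 0,"grip": 0},{"dx": 0,"dy": 0,"dz": 1.8,"spin": 0,"grip": 0},{"dx": 0.5,"dy": 0,"dz": 2.2,"spin": 0,"grip": 0},{"dx": 0,"dy": 0,"dz": 2.6,"spin": 0,"grip": 0},{"dx": 0.5,"dy": 0,"dz": 3,"spin": 0,"grip": 0},{"dx": 0,"dy": 0,"dz": 3,"spin": 0,"grip": 0},{"dx": 0,"dy": 0,"dz": 3,"spin": 0,"grip": 0}], "squeeze": 5}}

```text
time_s: 41.6
tcp_pos: [0.5336, -0.3129, 0.1911]
eef_rot: [180.0, 0.0, 177.2]
contact_force: [-1.4, 1.1, -2.3]
gripper_width: 0.0499
```

```bash
python3 - <<'E'
from h import *
stat(4)
a=r.capture("wrist");b=r.capture("scene");c=r.capture("side");cv2.imwrite("pics/19.png",a);cv2.imwrite("pics/19s.png",b)
show(a,60,230,180,480,6,4)
show(b,90,160,130,240,4,2)
show(c,110,190,320,420,3,1)
E
```

```text
41.8 [ 0.5337 -0.313   0.1906] [ 1.7999e+02 -3.0000e-02  1.7718e+02] w 0.0498 F,M [-0.129 -0.607 -3.211 -0.042 -0.098 -0.016]
60 WWWWWWWYYYYYgYYYYYYYYYYYYYYYYYYYYYYYYYYYYYYYYYYYYYYYYYYYYYYYYYYYYWWWWWWWWWW
66 WWWWWWWYYYYYYYYYYYYYYYYYYYYYYYYYYYYYYYYYYYYYYYYYYYYYYYYYYYYYYYYYWWWWWWWWWWW
72 WWWWWWWWYYYYYYgYYYYYYYYYYYYYYYYYYYYYYYYYYYYYYYYYYYYYYYYYYYYYYYYYWWWWWWWWWWW
78 WWWWWWWWYYYYYYgYgYYYYYYYYYYYGGGGGgYYYYYYWWWWYYYYYYYYYYYYYYYYYYYYWWWWWWWWWWW
84 WWWWWWWWYYYYYgYYYgYYYYYYYYYYGGGGGGYYYYYgWWWW.YYYYYYYYYYYYYYYYYYYWWWWWWWWWWW
90 WWWWWWWWYYYYYYgYYYYYYYYYYYYYYGGGG.YYYYYgWWWW.YYYYYYYYYYYYYYYYYYYWWWWWWWWWWW
96 WWWWWWWWYYgYYYgggYYYYYYY.......................YYYYYYYYYYYYYYYYYWWWWWWWWWWW
102 WWWWWWWWYYYYgYgYYYYYYYYY........G.........G.....YYYYYYYYYYYYYYYYWWWWWWWWWWW
108 WWWWWWWWYYYYYYYYYYgggggg.........................ggggYYYYYYYYYYYWgWWWWWWWWW
114 WWWWWWWWWYYYYgYYYggggggg........................gggggggYYYYYYYYggggggWWWWWW
120 WWWWWWWWWYYYYYYgggg.YYYY.......................gYYYYgggggYYYYYYgggggggggWWW
126 WWWWWWWWWYYYggYggggYYYYY.......................YYYYYY.gg.YYYYYYgggggggggggg
132 WWWWWWWWWYYYYYYgg
[... 4550 characters left out ...]
gggggggggggggggggggggggggggggggggggggggggggggggGggggWWWWWWWWWWWWWWWWWW
173 WWWWWWWWWWWWWWWgGGGGGGGGGGGGGGGGGGGGGGGGGGGGGGGGggggggggggggggggggggggggggggGggggWWWWWWWWWWWWWWWWWWW
176 WWWWWWWWWWWWWWWggggggggggggggGGGGGGGGGGGGGGGGGGGGGGGGGGGGGGGGGGGGGggggggggGGggggWWWWWWWWWWWWWWWWWWWW
179 WWWWWWWWWWWWWWWgggggggggggggggggggggggggggggggGGGGGGGGGGGGGGGGGGGGGGGGGGGGggggWWWWWWWWWWWWWWWWWWWWWW
182 WWWWWWWWWWWWWWWggggggggggggggggggggggggggggggggggggggggggggggggggGGGGGGGGggggWWWWWWWWWWWWWWWWWWWWWWW
185 WWWWWWWWWWWWWWWWWWWWWWggggggggggggggggggggggggggggggggggggggggggggggYgggggggWWWWWWWWWWWWWWWWWWWWWWWW
188 WWWWWWWWWWWWWWWWWWWWWWWgggggggggggggggggggggggggggggggggggggggggggggggggggWWWWWWWWWWWWWWWWWWWWWWWWWW
```

Emit:
{"fn": "servo_tool", "kwargs": {"targets": [{"dx": 0.8,"dy": 0,"dz": 0.5,"spin": 0,"grip": 0},{"dx": 0,"dy": 0,"dz": 1,"spin": 0,"grip": 0},{"dx": 0.8,"dy": 0,"dz": 1.5,"spin": 0,"grip": 0},{"dx": 0,"dy": 0,"dz": 2,"spin": 0,"grip": 0},{"dx": 0.8,"dy": 0,"dz": 2.5,"spin": 0,"grip": 0},{"dx": 0,"dy": 0,"dz": 3,"spin": 0,"grip": 0},{"dx": 0,"dy": 0,"dz": 3,"spin": 0,"grip": 0},{"dx": 0,"dy": 0,"dz": 3,"spin": 0,"grip": 0},{"dx": 0,"dy": 0,"dz": 3,"spin": 0,"grip": 0},{"dx": 0,"dy": 0,"dz": 3,"spin": 0,"grip": 0}], "squeeze": 5}}

```text
time_s: 42.78
tcp_pos: [0.5339, -0.3129, 0.2206]
eef_rot: [180.0, -0.0, 177.2]
contact_force: [0.0, 0.5, -3.0]
gripper_width: 0.0496
```

```bash
python3 - <<'E'
from h import *
stat(6)
a=r.capture("wrist");b=r.capture("scene");cv2.imwrite("pics/20.png",a);cv2.imwrite("pics/20s.png",b)
for cam in("wrist","scene"):
  for n in("car_red","car_yellow","car_green","car_white"):
    for d in r.cut_out(n,cam)[:1]:print(cam,n,round(d["p"],2),np.round(d["extent"]),ray(cam,np.mean(np.array(d["extent"])[[0,2]]),np.mean(np.array(d["extent"])[[1,3]]),.02).round(3))
show(a,66,230,180,480,6,4)
show(b,86,162,130,240,3,2)
E
```

```text
43.0833 [ 0.534  -0.313   0.2207] [ 1.8000e+02 -2.0000e-02  1.7718e+02] w 0.0498 F,M [-0.169  0.216 -2.964 -0.06  -0.117 -0.011]
wrist car_red 0.65 [290. 126. 308. 165.] [ 0.489 -0.341  0.02 ]
wrist car_yellow 0.8 [331. 130. 356. 165.] [ 0.494 -0.282  0.02 ]
wrist car_green 0.78 [292.  79. 316.  92.] [ 0.417 -0.329  0.02 ]
wrist car_white 0.72 [333.  84. 355.  90.] [ 0.421 -0.279  0.02 ]
scene car_red 0.49 [178. 138. 194. 148.] [ 0.491 -0.352  0.02 ]
scene car_yellow 0.63 [195. 148. 212. 160.] [ 0.504 -0.285  0.02 ]
66 WWWWWWWWWWYYYYYYYYYYYYYYYYYYYYYYYYYYYYYYYYYYYYYYYYYYYYYYYYYYYYWWWWWWWWWWWWW
72 WWWWWWWWWWYYYYYYYYYYYYYYYYYYYYYYYYYYYYYYYYYYYYYYYYYYYYYYYYYYYYWWWWWWWWWWWWW
78 WWWWWWWWWWYYYYYYYgYYYYYYYYYYYYYYYYYYYYYYYYYYYYYYYYYYYYYYYYYYYWWWWWWWWWWWWWW
84 WWWWWWWWWWWYggYYYgYYYYYYYYYYYGGGGGYYYYYWWWWWYYYYYYYYYYYYYYYYYWWWWWWWWWWWWWW
90 WWWWWWWWWWWYYYYYgYYYYYYYYYYYYGGGGGYYYYYWWWWWYYYYYYYYYYYYYYYYYWWWWWWWWWWWWWW
96 WWWWWWWWWWWYYgYYYYYYYYYY........................YYYYYYYYYYYYYWWWWWWWWWWWWWW
102 WWWWWWWWWWWYYgYYYYYYgYYY........................YYYYYYYYYYYYYWWWWWWWWWWWWWW
108 WWWWWWWWWWWYYYYYYYgg
[... 2510 characters left out ...]
.gg.BBBBBBBBBBBBBB..gGGGGggggggggggggggg
131 WWWWWWWWWgggggggg...g.BBBBBBBBBBBBBBBBGGGggggggggggggg.
134 WWWWWWWWgYg.ggg.g.ggg...g.BBB.BBBBBBBBBB.gggWWggggg.gg.
137 WWWWWWggggggggggggg.ggggggggg.BBBBBBBBBBggggggWgggg.g.g
140 WWWWWgggg..gggg.ggggggggggggRRRR.BBBBBBBgggggggggggg..G
143 WWWWWggYgggggg.ggggggggggggRRRgR.gg.BBBggWggggggg.gg.GG
146 WWWWWWggggggggggg.ggggggggRRRgRg..gggggYgggg.ggggg..GGG
149 WWWWWWWgggggggggggggggggggRRR..gggggYYYYYYggggggg.GGG.g
152 WWWWWWWgG.gggggggggggggggggg.G.ggggYYYYgY.gggg.g.GGG.gg
155 WWWWWWWgGGGGgggggggggggggggggggYgg.YYYgYYg.gggg.GGG.ggg
158 WWWWWWWWg.GGGGGggYggggggggggggggggYYYYggggggg.G.GG.gggg
161 WWWWWWWWWgg..GG.GGgggggggggggggggYYgYYgggggg..GG.gggggg
```

All four cars are on the box floor: the two cameras agree on red and yellow, and the wrist camera shows green and white as well. Now I'll take the empty tray back to the mat.

Emit:
{"fn": "servo_tool", "kwargs": {"targets": [{"dx": 0,"dy": 0,"dz": 0,"spin": 0,"grip": 0},{"dx": 0,"dy": 0,"dz": 0.3,"spin": 0,"grip": 0},{"dx": 0,"dy": 0,"dz": 1,"spin": 0,"grip": 0},{"dx": 0,"dy": 0,"dz": 2,"spin": 0,"grip": 0},{"dx": 0,"dy": 0,"dz": 3.2,"spin": 0,"grip": 0},{"dx": 0,"dy": 0,"dz": 4.4,"spin": 0,"grip": 0},{"dx": 0,"dy": 0,"dz": 5.6,"spin": 0,"grip": 0},{"dx": 0,"dy": 0,"dz": 6.6,"spin": 0,"grip": 0},{"dx": 0,"dy": 0,"dz": 7.2,"spin": 0,"grip": 0},{"dx": 0,"dy": 0,"dz": 7.5,"spin": 0,"grip": 0}], "squeeze": 25}}

```text
time_s: 44.42
tcp_pos: [0.5344, -0.3132, 0.2975]
eef_rot: [-180.0, 0.1, 177.2]
contact_force: [0.4, 0.0, -2.3]
gripper_width: 0.0494
```

Emit:
{"fn": "servo_tool", "kwargs": {"targets": [{"dx": 0,"dy": 0.4,"dz": 0,"spin": 0.02,"grip": 0},{"dx": 0,"dy": 1.2,"dz": 0,"spin": 0.06,"grip": 0},{"dx": 0,"dy": 2.4,"dz": 0,"spin": 0.12,"grip": 0},{"dx": 0.2,"dy": 3.9,"dz": 0,"spin": 0.2,"grip": 0},{"dx": 0.4,"dy": 5.6,"dz": 0,"spin": 0.29,"grip": 0},{"dx": 0.6,"dy": 7.4,"dz": 0,"spin": 0.38,"grip": 0},{"dx": 0.8,"dy": 9.2,"dz": 0,"spin": 0.47,"grip": 0},{"dx": 1,"dy": 11,"dz": 0,"spin": 0.56,"grip": 0},{"dx": 1.2,"dy": 12.8,"dz": 0,"spin": 0.65,"grip": 0},{"dx": 1.4,"dy": 14.6,"dz": 0,"spin": 0.74,"grip": 0}]}}

```text
time_s: 45.25
tcp_pos: [0.5475, -0.1658, 0.2951]
eef_rot: [179.9, -0.0, -140.1]
contact_force: [0.1, -0.1, -2.1]
gripper_width: 0.0491
```

Emit:
{"fn": "servo_tool", "kwargs": {"targets": [{"dx": 0.2,"dy": 1.8,"dz": 0,"spin": 0.09,"grip": 0},{"dx": 0.4,"dy": 3.6,"dz": 0,"spin": 0.18,"grip": 0},{"dx": 0.6,"dy": 5.4,"dz": 0,"spin": 0.28,"grip": 0},{"dx": 0.8,"dy": 7.2,"dz": 0,"spin": 0.38,"grip": 0},{"dx": 1,"dy": 9,"dz": 0,"spin": 0.48,"grip": 0},{"dx": 1.2,"dy": 10.8,"dz": 0,"spin": 0.58,"grip": 0},{"dx": 1.4,"dy": 12.6,"dz": 0,"spin": 0.68,"grip": 0},{"dx": 1.6,"dy": 14.2,"dz": 0,"spin": 0.78,"grip": 0},{"dx": 1.6,"dy": 15.4,"dz": 0,"spin": 0.86,"grip": 0},{"dx": 1.6,"dy": 16,"dz": 0,"spin": 0.9,"grip": 0}]}}

```text
time_s: 46.08
tcp_pos: [0.5635, -0.0054, 0.295]
eef_rot: [179.9, 0.0, -88.5]
contact_force: [-0.2, -0.5, -3.3]
gripper_width: 0.0497
```

```bash
python3 - <<'E'
from h import *
stat(4)
b=r.capture("scene");c=r.capture("side");cv2.imwrite("pics/21s.png",b);cv2.imwrite("pics/21d.png",c)
s=r.get_state();px,py,pz=s["tcp_pos"];pz+=.031
# fit tilt: silhouette of tray (floor+walls+tab) vs blue pixels
h=lambda a:cv2.inRange(cv2.cvtColor(a,cv2.COLOR_BGR2HSV),(105,110,25),(130,255,255))>0
V=np.array([[x,y,z] for x in(-.08,.08) for y in(-.055,.055) for z in(0,.034)])
for cam,im,win in(("scene",b,(slice(60,260),slice(180,400))),("side",c,(slice(80,250),slice(260,420)))):
  m=h(im);mm=np.zeros_like(m);mm[win]=m[win]
  out=[]
  for th in range(0,95,5):
    t=np.radians(th);X=V[:,0]+.076;Z=V[:,2]-.0675;f=X*np.cos(t)+Z*np.sin(t);u=-X*np.sin(t)+Z*np.cos(t)
    k=hull(proj(cam,np.c_[px+V[:,1]+f*.02,py-f,pz+u]));out.append((th,round((k&mm).sum()/(k|mm).sum(),2)))
  print(cam,mm.sum(),out)
E
```

```text
46.2833 [ 0.5636 -0.007   0.2954] [ 1.7995e+02 -1.0000e-02 -8.8890e+01] w 0.0492 F,M [-0.124 -0.045 -2.831  0.008  0.019 -0.027]
scene 1189 [(0, np.float64(0.01)), (5, np.float64(0.02)), (10, np.float64(0.03)), (15, np.float64(0.06)), (20, np.float64(0.09)), (25, np.float64(0.12)), (30, np.float64(0.16)), (35, np.float64(0.2)), (40, np.float64(0.25)), (45, np.float64(0.32)), (50, np.float64(0.43)), (55, np.float64(0.56)), (60, np.float64(0.72)), (65, np.float64(0.7)), (70, np.float64(0.56)), (75, np.float64(0.42)), (80, np.float64(0.35)), (85, np.float64(0.3)), (90, np.float64(0.25))]
side 1316 [(0, np.float64(0.18)), (5, np.float64(0.2)), (10, np.float64(0.23)), (15, np.float64(0.25)), (20, np.float64(0.29)), (25, np.float64(0.31)), (30, np.float64(0.4)), (35, np.float64(0.48)), (40, np.float64(0.6)), (45, np.float64(0.68)), (50, np.float64(0.78)), (55, np.float64(0.84)), (60, np.float64(0.82)), (65, np.float64(0.77)), (70, np.float64(0.68)), (75, np.float64(0.63)), (80, np.float64(0.58)), (85, np.float64(0.55)), (90, np.float64(0.51))]
```

Emit:
{"fn": "servo_tool", "kwargs": {"targets": [{"dx": 0,"dy": -0.4,"dz": -0.5,"spin": 0,"grip": 0},{"dx": 0,"dy": -0.9,"dz": -1.8,"spin": 0,"grip": 0},{"dx": 0,"dy": -1.5,"dz": -3.6,"spin": 0,"grip": 0},{"dx": 0,"dy": -2.1,"dz": -5.6,"spin": 0,"grip": 0},{"dx": 0,"dy": -2.6,"dz": -7.8,"spin": 0,"grip": 0},{"dx": 0,"dy": -2.9,"dz": -10,"spin": 0,"grip": 0},{"dx": 0,"dy": -2.9,"dz": -12,"spin": 0,"grip": 0},{"dx": 0,"dy": -2.9,"dz": -13.6,"spin": 0,"grip": 0},{"dx": 0,"dy": -2.9,"dz": -14.3,"spin": 0,"grip": 0},{"dx": 0,"dy": -2.9,"dz": -14.5,"spin": 0,"grip": 0}], "squeeze": 20}}

```text
time_s: 47.22
tcp_pos: [0.563, -0.0368, 0.1492]
eef_rot: [179.8, -0.0, -88.9]
contact_force: [-0.7, 0.2, -3.0]
gripper_width: 0.0498
```

Emit:
{"fn": "servo_tool", "kwargs": {"targets": [{"dx": 0,"dy": 0,"dz": -0.7,"spin": 0,"grip": 0},{"dx": 0,"dy": 0.4,"dz": -1.3,"spin": 0,"grip": 0},{"dx": 0,"dy": 1.2,"dz": -1.6,"spin": 0,"grip": 0},{"dx": 0,"dy": 2,"dz": -1.8,"spin": 0,"grip": 0},{"dx": 0,"dy": 3,"dz": -2.1,"spin": 0,"grip": 0},{"dx": 0,"dy": 4,"dz": -2.4,"spin": 0,"grip": 0},{"dx": 0,"dy": 4.9,"dz": -2.8,"spin": 0,"grip": 0},{"dx": 0,"dy": 5.8,"dz": -3.3,"spin": 0,"grip": 0},{"dx": 0,"dy": 6.7,"dz": -3.8,"spin": 0,"grip": 0},{"dx": 0,"dy": 7.6,"dz": -4.4,"spin": 0,"grip": 0}], "squeeze": 6}}

```text
time_s: 48.05
tcp_pos: [0.5638, 0.0409, 0.1062]
eef_rot: [180.0, -0.0, -88.8]
contact_force: [0.6, -0.6, -2.7]
gripper_width: 0.0501
```

```bash
cat >> h.py <<'E'
def fit_tilt():
    b=r.capture("scene");c=r.capture("side");s=r.get_state();px,py,pz=s["tcp_pos"];pz+=.031
    h=lambda a:cv2.inRange(cv2.cvtColor(a,cv2.COLOR_BGR2HSV),(105,110,25),(130,255,255))>0
    V=np.array([[x,y,z] for x in(-.08,.08) for y in(-.055,.055) for z in(0,.034)])
    for cam,im,win in(("scene",b,(slice(60,260),slice(180,350))),("side",c,(slice(80,250),slice(260,420)))):
      m=h(im);mm=np.zeros_like(m);mm[win]=m[win];out=[]
      for th in range(-8,85,4):
        t=np.radians(th);X=V[:,0]+.076;Z=V[:,2]-.0675;f=X*np.cos(t)+Z*np.sin(t);u=-X*np.sin(t)+Z*np.cos(t)
        k=hull(proj(cam,np.c_[px+V[:,1]+f*.02,py-f,pz+u]));out.append((round(float((k&mm).sum()/(k|mm).sum()),2),th))
      print(cam,sorted(out)[::-1][:4])
E
python3 - <<'E'
from h import *
stat(3);fit_tilt()
E
```

```text
48.2 [0.5636 0.0407 0.106 ] [ 1.7993e+02 -3.0000e-02 -8.8790e+01] w 0.0495 F,M [-2.950e-01  4.730e-01 -1.432e+00  2.330e-01 -4.000e-02  1.000e-03]
scene [(0.52, 40), (0.51, 36), (0.49, 32), (0.48, 44)]
side [(0.71, 32), (0.67, 36), (0.61, 28), (0.53, 40)]
```

Emit:
{"fn": "servo_tool", "kwargs": {"targets": [{"dx": 0,"dy": 0.8,"dz": -0.6,"spin": 0,"grip": 0},{"dx": 0,"dy": 1.5,"dz": -1.3,"spin": 0,"grip": 0},{"dx": 0,"dy": 2.3,"dz": -2,"spin": 0,"grip": 0},{"dx": 0,"dy": 2.9,"dz": -2.7,"spin": 0,"grip": 0},{"dx": 0,"dy": 3.6,"dz": -3.6,"spin": 0,"grip": 0},{"dx": 0,"dy": 4.1,"dz": -4.3,"spin": 0,"grip": 0},{"dx": 0,"dy": 4.6,"dz": -5,"spin": 0,"grip": 0},{"dx": 0,"dy": 5.1,"dz": -5.7,"spin": 0,"grip": 0},{"dx": 0,"dy": 5.4,"dz": -6.2,"spin": 0,"grip": 0},{"dx": 0,"dy": 5.6,"dz": -6.6,"spin": 0,"grip": 0}], "squeeze": 6}}

```text
time_s: 49.13
tcp_pos: [0.5637, 0.0962, 0.04]
eef_rot: [180.0, -0.0, -88.8]
contact_force: [-0.2, -0.5, 1.6]
gripper_width: 0.0498
```

Emit:
{"fn": "servo_tool", "kwargs": {"targets": [{"dx": 0,"dy": 0,"dz": -0.1,"spin": 0,"grip": 0},{"dx": 0,"dy": 0,"dz": -0.2,"spin": 0,"grip": 0},{"dx": 0,"dy": 0,"dz": -0.2,"spin": 0,"grip": 0},{"dx": 0,"dy": 0,"dz": -0.2,"spin": 0,"grip": 0},{"dx": 0,"dy": 0,"dz": -0.2,"spin": 0,"grip": 0},{"dx": 0,"dy": 0,"dz": -0.2,"spin": 0,"grip": 0},{"dx": 0,"dy": 0,"dz": -0.2,"spin": 0,"grip": 0},{"dx": 0,"dy": 0,"dz": -0.2,"spin": 0,"grip": 0},{"dx": 0,"dy": 0,"dz": -0.2,"spin": 0,"grip": 0},{"dx": 0,"dy": 0,"dz": -0.2,"spin": 0,"grip": 0}], "squeeze": 3}}

```text
time_s: 49.97
tcp_pos: [0.5642, 0.0959, 0.0391]
eef_rot: [-180.0, 0.0, -88.9]
contact_force: [-0.8, -0.1, 0.9]
gripper_width: 0.0498
```

```bash
python3 - <<'E'
from h import *
stat(3);fit_tilt()
E
```

```text
50.1167 [0.5642 0.096  0.0391] [-179.98    0.    -88.85] w 0.0502 F,M [ 0.557 -0.52   1.549 -0.085 -0.06  -0.038]
scene [(0.44, 4), (0.43, 0), (0.42, 8), (0.41, -4)]
side [(0.54, 8), (0.53, 12), (0.53, 4), (0.52, 0)]
```

Resting flat (pressing with 1.5 N). Now I'll release, rise straight up and check.

Emit:
{"fn": "servo_tool", "kwargs": {"targets": [{"dx": 0,"dy": 0,"dz": 0.1,"spin": 0,"grip": 60},{"dx": 0,"dy": 0,"dz": 0.2,"spin": 0,"grip": 66},{"dx": 0,"dy": 0,"dz": 0.2,"spin": 0,"grip": 75},{"dx": 0,"dy": 0,"dz": 0.2,"spin": 0,"grip": 85},{"dx": 0,"dy": 0,"dz": 0.5,"spin": 0,"grip": 95},{"dx": 0,"dy": 0,"dz": 2,"spin": 0,"grip": 95},{"dx": 0,"dy": 0,"dz": 5,"spin": 0,"grip": 95},{"dx": 0,"dy": 0,"dz": 8,"spin": 0,"grip": 95},{"dx": 0,"dy": 0,"dz": 11,"spin": 0,"grip": 95},{"dx": 0,"dy": 0,"dz": 14,"spin": 0,"grip": 95}], "squeeze": 10}}

```text
time_s: 51.05
tcp_pos: [0.5636, 0.0959, 0.1805]
eef_rot: [180.0, -0.0, -88.8]
contact_force: [1.1, -0.3, 0.3]
gripper_width: 0.0831
```

Emit:
{"fn": "servo_tool", "kwargs": {"targets": [{"dx": 0,"dy": 1,"dz": 3,"spin": 0,"grip": 95},{"dx": 0,"dy": 2,"dz": 5,"spin": 0,"grip": 95},{"dx": 0,"dy": 2,"dz": 7,"spin": 0,"grip": 95},{"dx": 0,"dy": 2,"dz": 8,"spin": 0,"grip": 95},{"dx": 0,"dy": 2,"dz": 8,"spin": 0,"grip": 95},{"dx": 0,"dy": 2,"dz": 8,"spin": 0,"grip": 95},{"dx": 0,"dy": 2,"dz": 8,"spin": 0,"grip": 95},{"dx": 0,"dy": 2,"dz": 8,"spin": 0,"grip": 95},{"dx": 0,"dy": 2,"dz": 8,"spin": 0,"grip": 95},{"dx": 0,"dy": 2,"dz": 8,"spin": 0,"grip": 95}]}}

```text
time_s: 51.88
tcp_pos: [0.5637, 0.1157, 0.258]
eef_rot: [179.9, -0.0, -88.9]
contact_force: [0.4, -0.2, 0.5]
gripper_width: 0.0833
```

```bash
python3 - <<'E'
from h import *
stat(3)
a=r.capture("wrist");b=r.capture("scene");c=r.capture("side");cv2.imwrite("pics/22w.png",a);cv2.imwrite("pics/22s.png",b)
V=np.array([[x,y,z] for x in(-.08,.08) for y in(-.055,.055) for z in(0,.034)])
t=np.radians(-88.8);W=np.c_[.5655+V[:,0]*np.cos(t)-V[:,1]*np.sin(t),.0205+V[:,0]*np.sin(t)+V[:,1]*np.cos(t),V[:,2]+.003]
for cam,im,w in(("scene",b,(slice(150,260),slice(220,350))),("side",c,(slice(170,250),slice(270,370)))):
    m=cv2.inRange(cv2.cvtColor(im,cv2.COLOR_BGR2HSV),(105,110,25),(130,255,255))>0;v,u=np.nonzero(m[w])
    k=hull(proj(cam,W));vv,uu=np.nonzero(k);print(cam,"blue",u.min()+w[1].start,v.min()+w[0].start,u.max()+w[1].start,v.max()+w[0].start,"model",uu.min(),vv.min(),uu.max(),vv.max())
for cam in("scene","side"):
  for n in("car_red","car_yellow","car_green","car_white","tape_roll","pail","clock"):
    for d in r.cut_out(n,cam)[:1]:
      e=np.array(d["extent"]);print(cam,n,round(d["p"],2),e.round(),ray(cam,e[[0,2]].mean(),e[[1,3]].mean(),.02).round(3))
show(a,40,250,200,440,6,3)
show(b,90,190,130,240,4,2)
E
```

```text
52.0333 [0.5639 0.1159 0.2585] [ 1.7997e+02 -2.0000e-02 -8.8860e+01] w 0.0835 F,M [ 0.406 -0.003  0.493  0.021  0.009 -0.005]
scene blue 253 184 326 243 model 251 182 327 244
side blue 299 195 344 231 model 298 192 344 232
scene car_red 0.69 [179. 137. 194. 151.] [ 0.492 -0.349  0.02 ]
scene car_white 0.68 [299. 284. 340. 323.] [0.756 0.202 0.02 ]
scene tape_roll 0.55 [315. 156. 339. 183.] [0.395 0.045 0.02 ]
scene pail 0.67 [152. 203. 194. 251.] [ 0.739 -0.218  0.02 ]
scene clock 0.66 [301. 285. 338. 322.] [0.757 0.202 0.02 ]
side tape_roll 0.93 [358. 209. 390. 235.] [0.39  0.033 0.02 ]
side pail 0.61 [286. 153. 307. 182.] [ 0.756 -0.24   0.02 ]
side clock 0.76 [233. 209. 259. 244.] [0.764 0.173 0.02 ]
40 WWWWWWWWWWWWWWWWWWWWGGGGGGBBGGGGGGGGGGGGGGGGGGGGGGGGGGBBGGGGGGWWWWWWWWWWWWWWWWWW
46 WWWWWWWWWWWWWWWWWWWWWGGGGGGBBBBBBBBBBBBBBBBBBBBBBBBBBBBBGGGGGGWWWWWWWWWWWWWWWWWW
52 WWWWWWWWWWWWWWWWWWWWWGGGGGGBBBBBBBBBBBBBBBBBBBBBBBBBBBBBGGGGGGWWWWWWWWWWWWWWWWWW
58 WWWWWWWWWWWWWWWWWWWWWGGGGGGBBBBBBBBBBBBBBBBBBBBBBBBBBBBBGGGGGGWWWWWWWWWWWWWWWWWW
64 WWWWWWWWWWWWWWWWWWWWWGGGGGGBBBBBBBBBBBBBBBBBBBBB
[... 3374 characters left out ...]
ggggggggggggRRRRRRggggggggWgggggggggggGG
146 WWWWWWggggggggggggggggggggRRRgYR..ggggggggggggggggg..GG
150 WWWWWWWgggggggggggggggggggRRR..YggggYYYYYYggggggg.GG..g
154 WWWWWWWgGGGggggggggggggggggggggggggYYYYYYgggggg.GG..ggg
158 WWWWWWWWW.GGGGGggYYgggggggggggggggYYYYYggggggg.GG..gggg
162 WWWWWWWWWgggg.GGGGGggggggggggggggggggggggggg.GGG.gggggg
166 WWWWWWWWWWWWggggg..G.GGGgggggggggggggYgggg.G.G.gggggggW
170 WWWWWWWWWWWWWWWWggggg.GG.Ggggggggggggggg..GG.ggggggggWW
174 WWWWWWWWWWWWWWWWWWWWggggg.Gggggggggggg..GGGggggggggWWWW
178 WWWWWWWWWWWWWWWWWWWWWWWWggggYggggGGGg.GGG.gggggggWWWWWW
182 WWWWWWWWWWWWWWWWWWWWWWWWWWWWgggggg.GG.G.ggggggggWWWWWWW
186 WWWWWWWWWWWWWWWWWWWWWWWWWWWWWWWWggggggggggggggWWWWWWWWW
```

```bash
python3 -c "
from plant import r
print(r.close_job())"
```

```text
the job is handed in; nothing more can be done
None
```

The job is done and handed in at about 52 s of the 70 s limit. The blue tray stands empty on the mat, and all four cars are in the lot box.

**Lift by the bail:** I lifted the tray out of the carton level and stood it on the mat facing the lot box. All four cars were still in it when I let go.

**First grip on the tab:** The first hold was across its 50 mm width. It slipped in pitch even at 60 N, with the front still resting on the mat, so it could not carry the tray level. No car moved out.

**Carrying:** I took the tab by its front and rear faces instead and carried the tray level to the lot box. I stood it on the box floor and let go there, an extra step the task did not ask for.

**Tipping:** With the width grip as a hinge, I lifted the rear until the cars slid off the open end. I then carried the hanging tray back and rolled it down onto the mat about its front edge.

**Last checks:**
- **Tray:** it sits flat on the mat and empty; its outline matched the expected pose within 1–3 pixels in both fixed cameras.
- **Cars:** all four colours show inside the lot box in the last scene picture. The detector named only red there and mislabelled the clock as the white car, so I went by the image colours and the earlier wrist-camera detections.
- **Bystanders:** the tape roll, pail and clock were never touched. The last pictures show them about where they started, but I did not measure their positions exactly.

**Disagreement:** the fingers gripped about 2 cm higher than the reported fingertip position suggested, so the first face grip closed on nothing. I found the right height by going down in small steps.

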